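# Roll a new label roll up into its bench unwinder and close the keeper

## Robot

A 7-joint arm with a two-finger parallel gripper is mounted at the origin on a cart in front of the work surface, level with it; the furniture and walls round the work are solid. World frame = base frame: x ahead of the robot, y to its left, z up, the work surface at z = 0. Lengths are in m, angles in rad, forces in N, time in s.
With the tool pointing down it reaches from about 0.425 to 0.925 m from the base axis. Payload 6.8 kg.
Tool frame: the origin (TCP) lies on the centre line of the jaws, within the pads' length; the fingertips stand bot.finger_overhang ahead of it and the grasp point (between the pads) lies 3 mm ahead of it (bot.finger_overhang is the distance from the TCP to the fingertips, in m); z points along the fingers, y is the direction in which the jaws open and shut (so a half turn about z gives the same grasp; the last joint's range is limited). The gripper opens to 85 mm and grips with 20 to 120 N. Pads are 22 mm wide; open, the fingers measure 114 mm over their backs; the gripper's body (76 mm by 85 mm) begins 54 mm behind the grasp point. The pads swing forward as they close: fully open they stand 13 mm farther back than shut.
Start: joints at [-1.299, 0.477, 0.022, 1.555, -0.011, 1.109, -0.083], TCP at [0.25, 0.627, 0.253] pointing down, gripper open.
Joint ranges: [-2.96, 2.96], [-0.34, 2.1], [-1.41, 1.46], [0.24, 2.44], [-1.37, 4.51], [0.17, 1.92], [-2.96, 2.96]. Speed limits (rad/s): [2.39, 2.39, 3.14, 3.14, 3.14, 3.14, 3.14].

## Interface

Orientations are given as a unit quaternion [w, x, y, z].
In Python, from station import bot gives the robot as it stands.
- The arm moves only by the tool drive_tool, never from a script. Its argument "increments" is text: rows parted by semicolons, each of 4 numbers parted by spaces: the shift along the world's x, y, z in m, then the turn about the world's z in rad. In form: tx ty tz spin; .... A call has 1 to 12 rows; each row shifts and turns the commanded pose from where the row before left it; what a row does not reach is not made up. A row lasts 1/12 s, in which the tool goes at most 41.7 mm and 7.16 degrees, less where a joint would pass 70% of its speed; a pose out of reach is approached as far as the arm can. A call is refused whole if a number of a shift passes 0.0417 or a number of a turn 0.125, either way. A call with a gripper value outside its range is refused whole. "grip" is the opening, from 0 (shut) to 1 (fully open), set as the call begins (left out, the last holds). The fingers move at their own pace and stop on an object; "squeeze" is the grip in N (left out, the last holds). Time passes only in rows, so rows that do not move let the fingers close. It gives the time, the measured TCP pose, the force and the opening at its end, in the units of the state.
- bot.get_obs(): the state, without advancing time (a new reading comes with each control period).
- bot.read_camera(name): name is "scene" or "side" or "wrist"; returns the picture (400x640x3 uint8, red, green, blue); there is no depth.
- bot.calibration(name): a dict with "fx", "fy", "cx", "cy" (pixels), "camera_from_world" (4x4, takes a point from world to camera coordinates). Camera axes: x right, y down, z forward; pixel columns grow to the right and rows downward; lengths in m; the calibration is good to about 2 mm. A picture is of the moment at which its call begins: read the wrist's pose just before it. calibration takes no time and is no camera call; for the wrist camera it gives the pose at the moment of the call.
- bot.hand_in(): hands the job in, once; it reports no verdict.
The state is a dict: "t": time; "q": joint angles; "joint_vel": joint speeds; "joint_torque": joint torques, N m; "eef_pos": TCP position; "tool_rot": TCP orientation; "contact_force": force on the tool from outside, world axes, zero at the start; "torque": the same for the moment, N m; "gripper_width": opening from 0.0 (shut) to 1.0 (fully open).
Only numpy, scipy, OpenCV 4.12 (cv2) and the standard library are available. Lean on these libraries where they do the work, as an engineer would, in place of code of your own. Each camera call takes 0.05 s, during which the arm holds its last target.

## Task

The new label roll is too big to grip, so push it: roll it steadily up the unwinder's ramp, never letting it run away or back down, until it drops between the two idler rollers by the back stop. Then push the keeper arm all the way round until it lies across behind the roll, against its stop. Do not lift or tip the roll, and leave the bottles and the timer where they stand.

Things in the scene. Friction and masses are not known exactly. Their poses are not given: they have to be found in the camera images.
- big_roll: Roll of blank white labels on a card core (bore 38 mm), lying on its side: 90 mm diameter, 100 mm wide, about 0.45 kg. Its smooth face is slippery (friction about 0.35). It starts on the bench before the ramp's foot, roughly square to it. Origin at its centre (on its axis, at mid-width; 45 mm above what it rests on); its own y axis runs along the roll's axis, x and z turn as it rolls.
- cradle: The unwinder: grey sheet-metal cradle screwed to the bench, 280 mm long, 150 mm wide. Origin on the bench under its middle; x points up the ramp (the way the roll must travel), y to the left seen that way, z up. From x = -130 mm the ramp rises; two idler rollers follow; a back stop closes the end. Keeper pivot on the right-hand side.
- ramp_foot (a point): middle of the ramp's lower edge, flush with the bench (cradle x = -130 mm). Upright cheeks on both sides leave a channel 114 mm wide (cradle y = -57 to +57 mm); they stand about 25 mm above the ramp, 56 mm above the bench at the idlers, and flare outward at the mouth (to x = -162 mm, 26 mm high)
- ramp_top (a point): middle of the plain ramp's upper edge (cradle x = 41 mm, 27 mm above the bench): the slope is 9 degrees, straight. Right beyond it lie two free-turning black rubber idler rollers across the channel, 18 mm diameter, axes at cradle x = 50 and 86 mm, 20.5 mm above the bench; the front one stands about 1 mm proud of the ramp's line
- seat (a point): where the centre of the roll lies when it rests on both idlers: cradle x = 68 mm, y = 0, 71.4 mm above the bench. From the top of the front idler the roll drops about 3 mm into this hollow and stays there by itself
- back_stop (a point): middle of the back stop plate's upper edge, on the face toward the roll: cradle x = 117 mm, 92 mm above the bench; it stands 4 mm behind the seated roll
- keeper (a joint): angle of the keeper arm about its upright pivot, rad: 0 = swung fully open (the arm points back beside the ramp, 0.20 rad outward from it), 0.20 = parallel to the ramp, 1.77 = fully closed, across the ramp behind the seated roll (5 mm clear of it) and at its stop. Seen from above it closes clockwise. It stays where it is left; about 1 N at the knob moves it. It starts open, outside the channel.
- keeper_pivot (a point): pivot axis of the keeper at the arm's mid height (cradle x = 14.5 mm, y = -72 mm, 85 mm above the bench), on the cheek at the right hand seen up the ramp. The arm is a flat steel bar 8 mm thick and 10 mm tall (80 to 91 mm above the bench), 142 mm long from the pivot
- keeper_knob (a point): middle of the upright black knob on the keeper arm, 95 mm from the pivot; the knob is 14 mm in diameter and stands from the bar up to 128 mm above the bench; this point is 110 mm above the bench
- bottle_red: bystander: small white dropper bottle with a red cap, 26 mm diameter, 67 mm tall, loose, beside the unwinder. Origin at the centre of its base
- bottle_blue: bystander: the same small dropper bottle with a blue cap, loose, beside the unwinder. Origin at the centre of its base
- bench_timer: bystander: round white kitchen-type timer with a ribbed red knob, 64 mm diameter, 39 mm tall, loose, behind the unwinder's back stop. Origin at the centre of its base
There are look-alikes about, which are no part of the job. Of the things that look like the big_roll, the larger one is meant.

How it is judged:
By the outcome, as a careful person would: the job done as asked, in the order asked, and still so for the second after the job is handed in, with the robot touching nothing.
It also fails if it takes over 61 s, if anything falls off the work surface, if the arm or the gripper's body presses on something with over 40 N, if the wrist force passes 120 N, or if a joint passes its speed limit or range.

## Working session

There is one attempt and no reset: what is moved stays moved. The work goes in short steps, Python scripts to look and compute and a tool call to move; the robot and the scene stay as the last step left them, time stands still between calls to the robot, and variables do not carry over. Pictures are saved under pics/ and viewed, and the job is handed in when it is done.

Besides the shell and the picture viewer there is one more tool, called by a JSON object that holds its "api" and its "payload". drive_tool: Moves the arm, as the interface text tells. Its arguments: {"type":"object","properties":{"increments":{"type":"string"},"grip":{"type":"number"},"squeeze":{"type":"number"}},"required":["increments"]}

```bash
ls; mkdir -p pics
python3 - <<'E'
from station import bot
import cv2
print(bot.get_obs()); print(bot.finger_overhang)
for n in ["scene","side","wrist"]:
    c=bot.calibration(n); print(n,c)
    cv2.imwrite(f"pics/{n}0.png",bot.read_camera(n)[:,:,::-1])
E
```

```text
pics
{'t': 0.0, 'q': array([-1.29912922,  0.47781902,  0.02237444,  1.55646847, -0.01151948,
        1.10930279, -0.08312055]), 'joint_vel': array([ 5.60001032e-05,  1.34530713e-03, -1.51804827e-03,  2.11368138e-03,
       -9.48811712e-04, -5.81036274e-04,  1.67398963e-04]), 'joint_torque': array([-1.58396906e-03, -5.96437490e+01,  1.60650719e+00, -2.81204438e+01,
        1.22710224e-02,  9.21003259e-03,  2.96512212e-05]), 'eef_pos': array([0.25004369, 0.62637379, 0.25230648]), 'tool_rot': array([-1.07897334e-04,  1.88763439e-01,  9.82022144e-01, -9.28273221e-04]), 'contact_force': array([ 0.46140209,  0.00590524, -0.92037341]), 'torque': array([ 0.04028693, -0.0260354 , -0.03453236]), 'gripper_width': 0.9972857077847584}
0.022
scene {'fx': 455.801318396747, 'fy': 455.801318396747, 'cx': 313.41606606582354, 'cy': 196.38515183659973, 'camera_from_world': array([[ 6.61131785e-01, -7.50269784e-01,  1.21370135e-04,
        -5.12344056e-01],
       [-3.93415106e-01, -3.46812008e-01, -8.51437600e-01,
         2.23873335e-01],
       [ 6.38849996e-01,  5.62864711e-01, -5.24455908e-01,
     
[... 155 characters left out ...]
4511169, 'cx': 314.1608024853174, 'cy': 194.75396755642123, 'camera_from_world': array([[-0.99010325, -0.14009777, -0.00825684,  0.50426282],
       [-0.04638279,  0.38219122, -0.92291847,  0.17873585],
       [ 0.13245451, -0.9134016 , -0.38490689,  0.98195699],
       [ 0.        ,  0.        ,  0.        ,  1.        ]])}
wrist {'fx': 304.8949300974484, 'fy': 304.8949300974484, 'cx': 316.5884410619322, 'cy': 200.5353429355625, 'camera_from_world': array([[ 0.3702732 ,  0.92892215, -0.00117996, -0.67331835],
       [ 0.88813246, -0.35364136,  0.29352772, -0.03804715],
       [ 0.27224712, -0.10973341, -0.95594983,  0.37823038],
       [ 0.        ,  0.        ,  0.        ,  1.        ]])}
```

View pics/scene0.png

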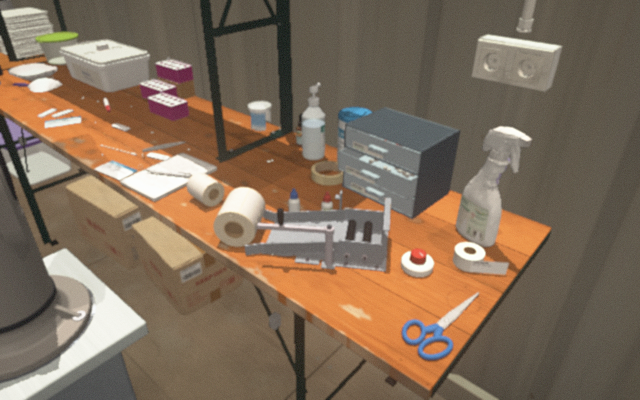

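View pics/side0.png

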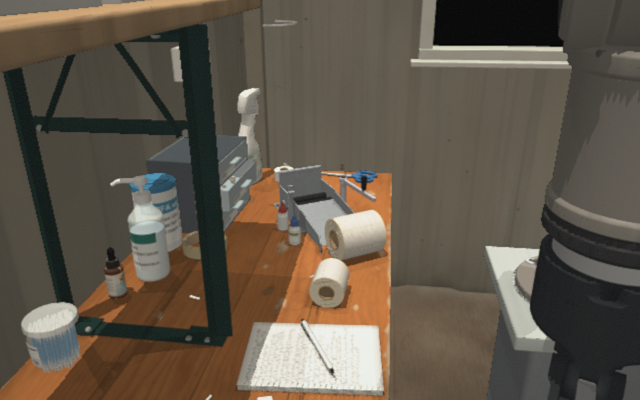

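View pics/wrist0.png

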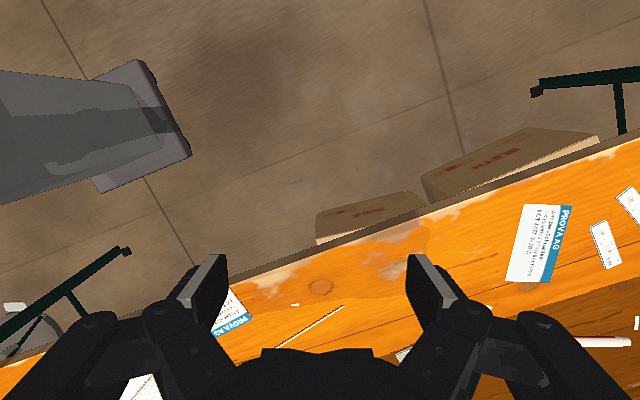

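The scene view shows the large roll at (240,216) before the ramp and the smaller look-alike at (206,190). There is also a tape roll at (468,256). In the side view the large roll is at (355,234) and the small one at (328,283). I choose the large one and will check it in a crop.

Run:
```python
import cv2
a=cv2.imread("pics/scene0.png")[170:290,180:450]; cv2.imwrite("pics/sc_crop.png",cv2.resize(a,None,fx=2.95,fy=2.95,interpolation=cv2.INTER_CUBIC))
a=cv2.imread("pics/side0.png")[155:315,250:400]; cv2.imwrite("pics/sd_crop.png",cv2.resize(a,None,fx=3.7,fy=3.7,interpolation=cv2.INTER_CUBIC))
```

```text
(no output)
```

View pics/sc_crop.png

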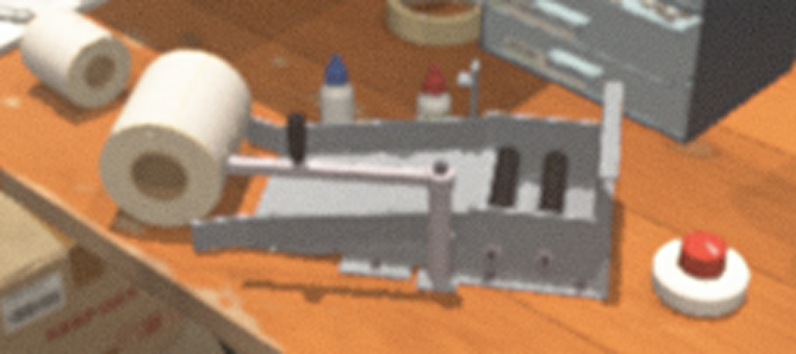

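View pics/sd_crop.png

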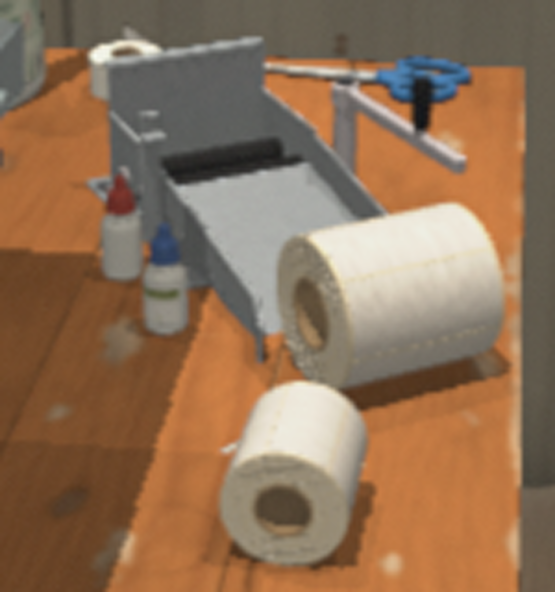

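```bash
cat > h.py <<'E'
import numpy as np, cv2
from station import bot
def ray(cal,u,v):
    T=cal["camera_from_world"];R=T[:3,:3];t=T[:3,3]
    o=-R.T@t; d=R.T@np.array([(u-cal["cx"])/cal["fx"],(v-cal["cy"])/cal["fy"],1]); return o,d/np.linalg.norm(d)
def onz(cal,u,v,z):
    o,d=ray(cal,u,v); return o+d*(z-o[2])/d[2]
def proj(cal,P):
    T=cal["camera_from_world"];p=T[:3,:3]@np.asarray(P,float)+T[:3,3]
    return np.array([cal["fx"]*p[0]/p[2]+cal["cx"],cal["fy"]*p[1]/p[2]+cal["cy"]])
def tri(c1,p1,c2,p2):
    o1,d1=ray(c1,*p1);o2,d2=ray(c2,*p2)
    A=np.stack([d1,-d2],1);s=np.linalg.lstsq(A,o2-o1,rcond=None)[0]
    a=o1+s[0]*d1;b=o2+s[1]*d2; return (a+b)/2,np.linalg.norm(a-b)
E
python3 - <<'E'
from h import *
np.set_printoptions(precision=4,suppress=True)
S=bot.calibration("scene");D=bot.calibration("side")
sc=lambda x,y:(x/2.95+180,y/2.95+170)
sd=lambda x,y:(x/3.7+250,y/3.7+155)
print("bench cam o",ray(S,300,200)[0],ray(D,300,200)[0])
print("pivot scene z.091",onz(S,*sc(441,170),.091), tri(S,sc(441,170),D,sd(343,88)))
print("backstop side",onz(D,*sd(110,62),.092),onz(D,*sd(262,40),.092))
print("roll right bore scene",onz(S,*sc(160,172),.045)," left bore side",onz(D,*sd(312,312),.045))
print("knob",tri(S,sc(297,115),D,sd(422,82)),onz(S,*sc(297,115),.128))
print("arm end",onz(S,*sc(228,163),.085),onz(D,*sd(462,165),.085))
print("red",onz(S,*sc(433,70),.067),onz(D,*sd(120,178),.067))
print("blue",onz(S,*sc(336,60),.067),onz(D,*sd(163,230),.067))
print("timer",onz(S,*sc(703,240),.039))
print("small roll",onz(S,*sc(98,70),.03),onz(D,*sd(283,508),.03))
E
```

```text
bench cam o [-0.0797 -0.7531  0.6065] [0.3775 0.8993 0.5471]
pivot scene z.091 [ 0.4821 -0.2996  0.091 ] (array([ 0.4807, -0.2993,  0.0899]), np.float64(0.003659717869579221))
backstop side [ 0.6431 -0.3215  0.092 ] [ 0.5445 -0.3791  0.092 ]
roll right bore scene [ 0.3975 -0.11    0.045 ]  left bore side [ 0.4746 -0.058   0.045 ]
knob (array([ 0.4255, -0.222 ,  0.1261]), np.float64(0.005146809630516082)) [ 0.4271 -0.2229  0.128 ]
arm end [ 0.4004 -0.182   0.085 ] [ 0.3961 -0.1857  0.085 ]
red [ 0.6062 -0.1892  0.067 ] [ 0.6088 -0.1812  0.067 ]
blue [ 0.5676 -0.1227  0.067 ] [ 0.5685 -0.1088  0.067 ]
timer [ 0.5931 -0.4378  0.039 ]
small roll [0.4705 0.0568 0.03  ] [0.4701 0.1179 0.03  ]
```

Run:
```python
from h import *
np.set_printoptions(precision=4,suppress=True)
S=bot.calibration("scene");D=bot.calibration("side")
print("posts",onz(S,222,157,0),onz(S,288,128,0),onz(D,215,338,0),onz(D,85,328,0))
print("edge",onz(S,0,95,0),onz(S,300,290,0))
W=bot.calibration("wrist");print("wristcam-TCP",ray(W,300,200)[0]-bot.get_obs()["eef_pos"])
o=np.array([.535,-.249]);X=np.array([.504,-.864]);Y=np.array([.864,.504])
img=cv2.imread("pics/scene0.png");im2=cv2.imread("pics/side0.png")
for P in [(-130,57,0),(-130,-57,0),(41,57,27),(41,-57,27),(117,57,92),(117,-57,92),(-162,57,26),(14.5,-72,91),(-191,0,45),(-191,50,45),(-191,-50,45)]:
    w=np.r_[o+X*P[0]/1e3+Y*P[1]/1e3,P[2]/1e3]
    for c,i in((S,img),(D,im2)): cv2.circle(i,tuple(int(v) for v in proj(c,w).round()),1,(0,255,0),-1)
a=np.hstack([cv2.resize(img[170:290,200:400],None,fx=2.5,fy=2.5),cv2.resize(im2[155:275,270:390],None,fx=2.5,fy=2.5)])
cv2.imwrite("pics/chk.png",a)
```

```text
posts [0.6469 0.2468 0.    ] [0.9308 0.251  0.    ] [0.6424 0.2305 0.    ] [0.8716 0.2336 0.    ]
edge [0.412  1.3388 0.    ] [ 0.3874 -0.3075  0.    ]
wristcam-TCP [-0.0699  0.027   0.1195]
```

View pics/chk.png

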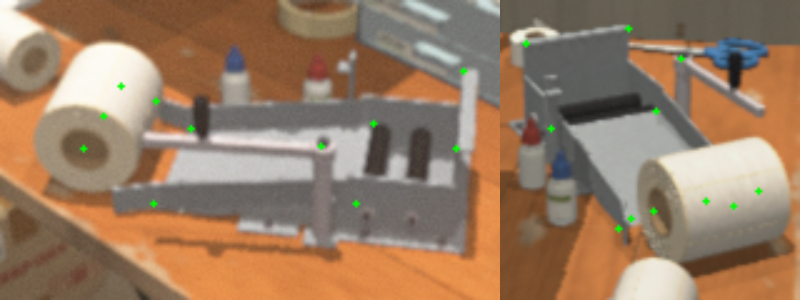

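Positions agree: cradle yaw is about -60°, its origin is at (0.535,-0.249), and the roll centre is at (0.436,-0.084). The projected points land on the right features in both views. Now I move over behind the roll.

{"api": "drive_tool", "payload": {"increments": "0.017 -0.0227 0 -0.06; 0.017 -0.0227 0 -0.06; 0.017 -0.0227 0 -0.06; 0.017 -0.0227 0 -0.06; 0.017 -0.0227 0 -0.06; 0.017 -0.0227 0 -0.06; 0.017 -0.0227 0 -0.06; 0.017 -0.0227 0 -0.06; 0.017 -0.0227 0 -0.06; 0.017 -0.0227 0 -0.06", "grip": 0.6}}

```text
t: 0.98
eef_pos: [0.4208, 0.3985, 0.2531]
tool_rot: [-0.0, 0.472, 0.882, -0.0]
contact_force: [0.5, -0.0, -0.3]
gripper_width: 0.597
```

{"api": "drive_tool", "payload": {"increments": "0.003 -0.03 0 -0.01; 0.003 -0.03 0 -0.01; 0.003 -0.03 0 -0.01; 0.003 -0.03 0 -0.01; 0.003 -0.03 0 -0.01; 0.003 -0.03 0 -0.01; 0.003 -0.03 0 0; 0.003 -0.03 0 0; 0.003 -0.03 0 0; 0.003 -0.03 0 0; 0 0 0 0"}}

```text
t: 1.9
eef_pos: [0.4503, 0.0937, 0.2533]
tool_rot: [0.0, 0.5, 0.866, -0.001]
contact_force: [0.6, -1.1, 1.1]
gripper_width: 0.597
```

Run:
```python
from h import *
np.set_printoptions(precision=4,suppress=True)
o=bot.get_obs();print(o["t"],o["q"],o["eef_pos"],o["tool_rot"],o["gripper_width"])
cv2.imwrite("pics/w1.png",bot.read_camera("wrist")[:,:,::-1])
```

```text
1.9 [-0.7072  0.1145  0.3993  2.0699 -0.0522  0.9674  0.2423] [0.4503 0.0937 0.2533] [ 0.0003  0.5003  0.8659 -0.0008] 0.5971781932696472
```

View pics/w1.png

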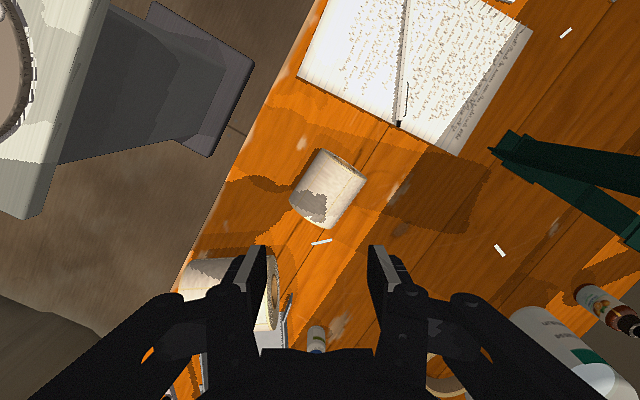

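{"api": "drive_tool", "payload": {"increments": "-0.005 -0.018 -0.01 0; -0.005 -0.018 -0.01 0; -0.005 -0.018 -0.01 0; -0.005 -0.018 -0.01 0; -0.005 -0.018 -0.01 0; -0.005 -0.018 0 0; 0 0 0 0; 0 0 0 0"}}

```text
t: 2.62
eef_pos: [0.4203, -0.0077, 0.2033]
tool_rot: [-0.0, 0.497, 0.868, 0.0]
contact_force: [1.3, 0.3, 1.2]
gripper_width: 0.6
```

Run:
```python
from h import *
np.set_printoptions(precision=4,suppress=True)
o=bot.get_obs();print(o["t"],o["q"],o["eef_pos"],o["tool_rot"],o["gripper_width"])
cv2.imwrite("pics/w2.png",bot.read_camera("wrist")[:,:,::-1])
```

```text
2.6167 [-0.5637  0.1148  0.4717  2.2098 -0.071   0.8307  0.4836] [ 0.4203 -0.0077  0.2033] [-0.0001  0.4971  0.8677  0.0002] 0.5998393111409712
```

View pics/w2.png

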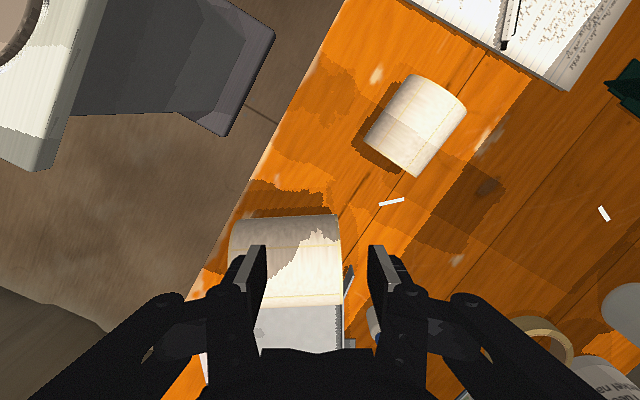

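Run:
```python
from h import *
np.set_printoptions(precision=4,suppress=True)
W=bot.calibration("wrist")
o=np.array([.535,-.249]);X=np.array([.504,-.864]);Y=np.array([.864,.504])
def cr(u,v,z):
    p=onz(W,u,v,z);return p,np.array([(p[:2]-o)@X,(p[:2]-o)@Y])
for z in(.075,.09):
  for uv in[(231,240),(340,240),(231,222),(338,213)]: print(z,uv,*cr(*uv,z))
e=bot.get_obs()["eef_pos"][:2];print((e-o)@X,(e-o)@Y)
img=cv2.imread("pics/w2.png")
for P in [(-192,0,45),(-192,50,90),(-192,-50,90),(-130,57,0),(-130,-57,0),(-162,62,26)]:
    w=np.r_[o+X*P[0]/1e3+Y*P[1]/1e3,P[2]/1e3];print(P,proj(W,w))
```

```text
0.075 (231, 240) [ 0.3742 -0.0787  0.075 ] [-0.2282 -0.0531]
0.075 (340, 240) [ 0.4574 -0.0297  0.075 ] [-0.2286  0.0435]
0.075 (231, 222) [ 0.3668 -0.0633  0.075 ] [-0.2452 -0.0518]
0.075 (338, 213) [ 0.4426 -0.0091  0.075 ] [-0.2539  0.0411]
0.09 (231, 240) [ 0.3747 -0.0705  0.09  ] [-0.235  -0.0485]
0.09 (340, 240) [ 0.4529 -0.0245  0.09  ] [-0.2354  0.0422]
0.09 (231, 222) [ 0.3677 -0.056   0.09  ] [-0.251  -0.0473]
0.09 (338, 213) [ 0.4389 -0.0051  0.09  ] [-0.2592  0.0399]
-0.26672256216206836 0.023206119830917662
(-192, 0, 45) [294.0196 260.5127]
(-192, 50, 90) [347.659  285.4716]
(-192, -50, 90) [233.1434 285.1163]
(-130, 57, 0) [344.3961 288.6873]
(-130, -57, 0) [250.5677 288.3983]
(-162, 62, 26) [351.9005 276.844 ]
```

{"api": "drive_tool", "payload": {"increments": "-0.002 -0.001 -0.024 0; -0.002 -0.001 -0.024 0; -0.002 -0.001 -0.024 0; 0 0 -0.024 0; 0 0 -0.024 0; 0 0 -0.023 0; 0 0 0 0; 0 0 0 0"}}

```text
t: 3.33
eef_pos: [0.414, -0.0101, 0.0598]
tool_rot: [-0.001, 0.496, 0.868, -0.001]
contact_force: [1.2, 0.4, 0.5]
gripper_width: 0.599
```

```bash
cat >> h.py <<'E'
O=np.array([.535,-.249]);X=np.array([.504,-.864]);Y=np.array([.864,.504])
np.set_printoptions(precision=4,suppress=True)
def st():
    o=bot.get_obs();d=o["eef_pos"][:2]-O
    print("t",o["t"],"q",o["q"],"pos",o["eef_pos"],"cr",d@X,d@Y,"F",o["contact_force"],"rot",o["tool_rot"])
def pic(n,names=("scene","side"),box={"scene":(200,150,240,150),"side":(230,140,180,160)}):
    for k in names:
        i=bot.read_camera(k)[:,:,::-1]
        if k in box:
            x,y,w,h=box[k]; i=cv2.resize(i[y:y+h,x:x+w],None,fx=3.3,fy=3.3,interpolation=cv2.INTER_CUBIC)
        cv2.imwrite(f"pics/{n}_{k}.png",i)
E
python3 - <<'E'
from h import *
st(); pic("a",("side","wrist"))
E
```

```text
t 3.3333 q [-0.4228  0.4057  0.3523  2.3223 -0.3134  0.458   0.7186] pos [ 0.414  -0.0101  0.0598] cr -0.2673485621932059 0.01587052983660758 F [1.2231 0.3908 0.5231] rot [-0.001   0.4962  0.8682 -0.0006]
```

View pics/a_side.png

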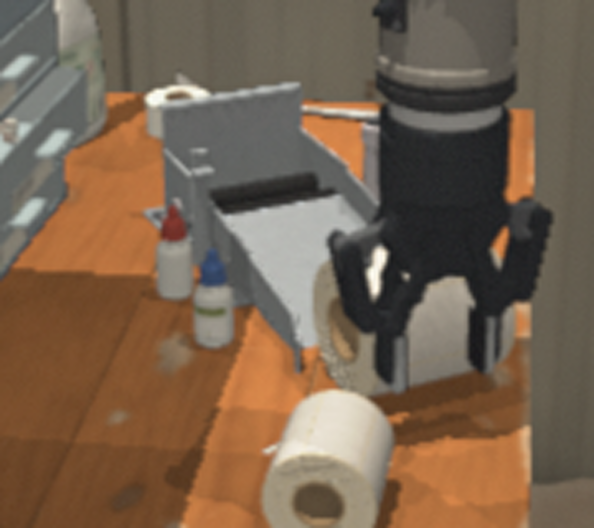

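View pics/a_wrist.png

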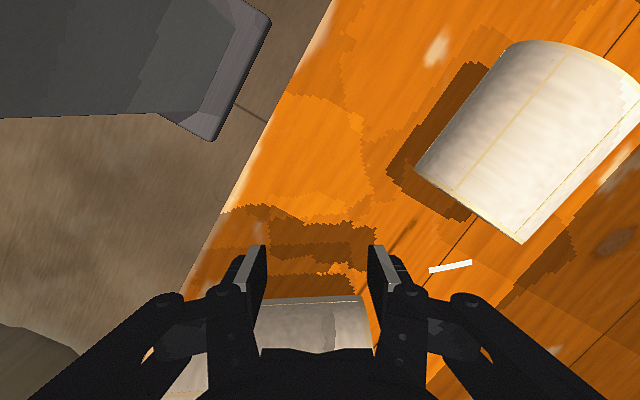

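{"api": "drive_tool", "payload": {"increments": "0.0004 -0.0027 0 0; 0.0004 -0.0027 0 0; 0.0004 -0.0027 0 0; 0.0004 -0.0027 0 0; 0.0004 -0.0027 0 0; 0.0004 -0.0027 0 0; 0.0004 -0.0022 0 0; 0.0008 -0.0013 0 0; 0.0008 -0.0013 0 0"}}

```text
t: 4.18
eef_pos: [0.4187, -0.0323, 0.0603]
tool_rot: [-0.0, 0.497, 0.868, -0.0]
contact_force: [-0.6, -0.1, -0.3]
gripper_width: 0.595
```

Run:
```python
from h import *
st(); pic("b",("scene","side","wrist"))
```

```text
t 4.1833 q [-0.3672  0.4104  0.3518  2.311  -0.3132  0.4625  0.7703] pos [ 0.4187 -0.0323  0.0603] cr -0.24582226064269744 0.00870857043632218 F [-0.5584 -0.0877 -0.3427] rot [-0.      0.4969  0.8678 -0.    ]
```

View pics/b_scene.png

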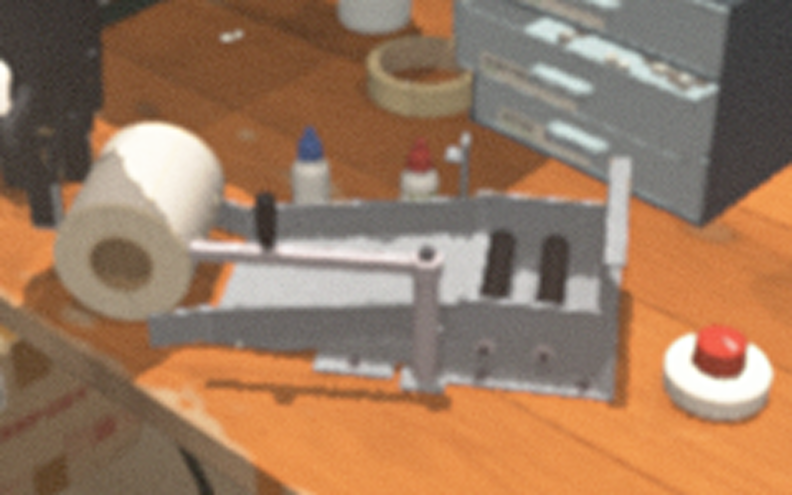

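View pics/b_wrist.png

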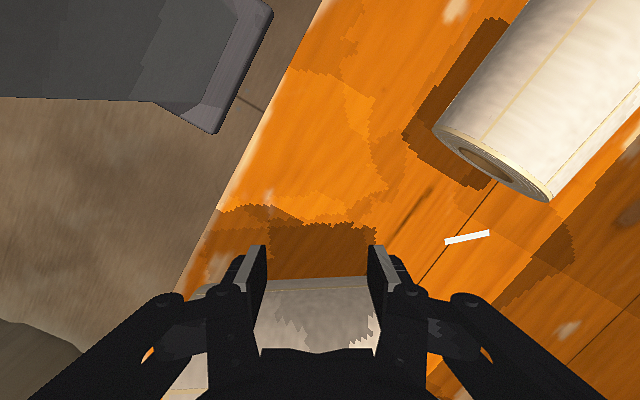

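{"api": "drive_tool", "payload": {"increments": "0.0008 -0.0013 0 0; 0.0008 -0.0013 0 0; 0.0008 -0.0013 0 0; 0.0008 -0.0013 0 0; 0.0008 -0.0013 0 0; 0.0008 -0.0013 0 0; 0.0008 -0.0013 0 0; 0.0008 -0.0013 0 0"}}

```text
t: 5.0
eef_pos: [0.4251, -0.0426, 0.0603]
tool_rot: [0.0, 0.497, 0.868, 0.0]
contact_force: [0.4, -0.7, -0.2]
gripper_width: 0.596
```

Run:
```python
from h import *
st(); pic("c",("scene","side","wrist"))
```

```text
t 5.0 q [-0.3398  0.4186  0.3508  2.295  -0.3131  0.4707  0.7947] pos [ 0.4251 -0.0426  0.0603] cr -0.23367059376184557 0.009074535203498577 F [ 0.4405 -0.7371 -0.2296] rot [0.     0.4968 0.8679 0.    ]
```

View pics/c_scene.png

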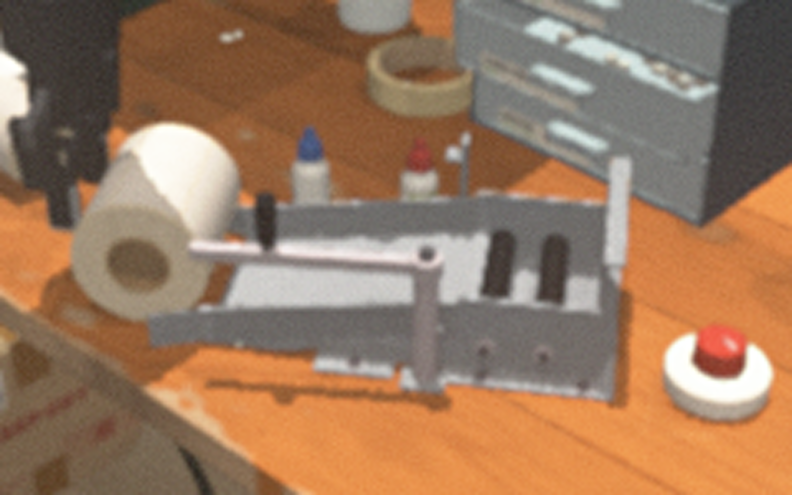

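View pics/c_wrist.png

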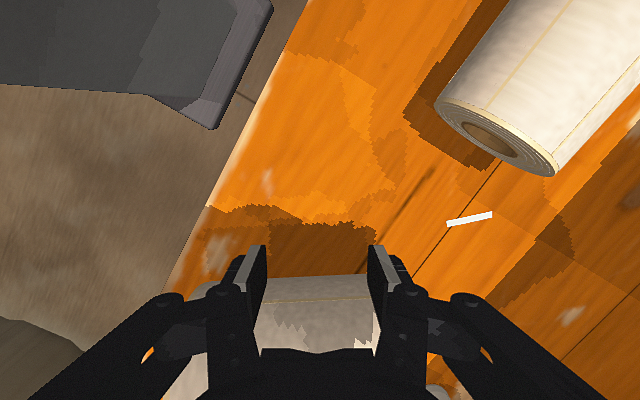

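View pics/c_side.png

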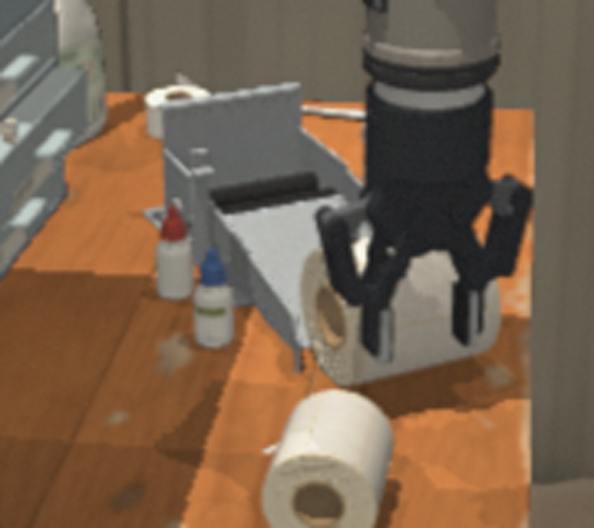

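```bash
cat >> h.py <<'E'
def roll(scx,scy,sdx,sdy,z=.045):
    S=bot.calibration("scene");D=bot.calibration("side")
    a=onz(S,scx/3.3+200,scy/3.3+150,z)[:2]-O;b=onz(D,sdx/3.3+230,sdy/3.3+140,z)[:2]-O
    a=np.array([a@X,a@Y]);b=np.array([b@X,b@Y]);d=b-a
    print("R",a,"L",b,"mid",(a+b)/2,"len",np.hypot(*d),"yaw deg",np.degrees(np.arctan2(-d[0],d[1])))
E
python3 - <<'E'
from h import *
roll(138,258,333,312)
E
```

```text
R [-0.1738 -0.0452] L [-0.1727  0.0418] mid [-0.1733 -0.0017] len 0.08702573690698433 yaw deg -0.7640585920221394
```

{"api": "drive_tool", "payload": {"increments": "0.0013 -0.0022 0 0; 0.0013 -0.0022 0 0; 0.0013 -0.0022 0 0; 0.0013 -0.0022 0 0; 0.0013 -0.0022 0 0; 0.0013 -0.0022 0 0; 0.0013 -0.0022 0 0; 0.0013 -0.0022 0 0; 0.0013 -0.0022 0 0; 0.0013 -0.0022 0 0; 0.0013 -0.0022 0 0; 0.0013 -0.0022 0 0"}}

```text
t: 6.15
eef_pos: [0.4408, -0.0691, 0.0603]
tool_rot: [0.0, 0.497, 0.868, 0.0]
contact_force: [-0.2, 0.5, -0.3]
gripper_width: 0.6
```

Run:
```python
from h import *
st(); pic("d",("scene","side","wrist"))
```

```text
t 6.15 q [-0.2732  0.4401  0.3483  2.2532 -0.3129  0.492   0.8531] pos [ 0.4408 -0.0691  0.0603] cr -0.20290672957344374 0.009291156016417806 F [-0.2204  0.5496 -0.3423] rot [0.     0.4968 0.8679 0.    ]
```

View pics/d_scene.png

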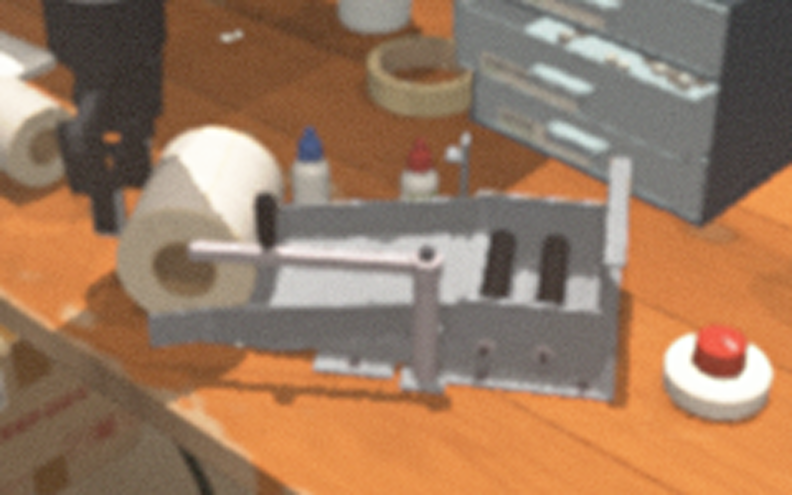

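View pics/d_wrist.png

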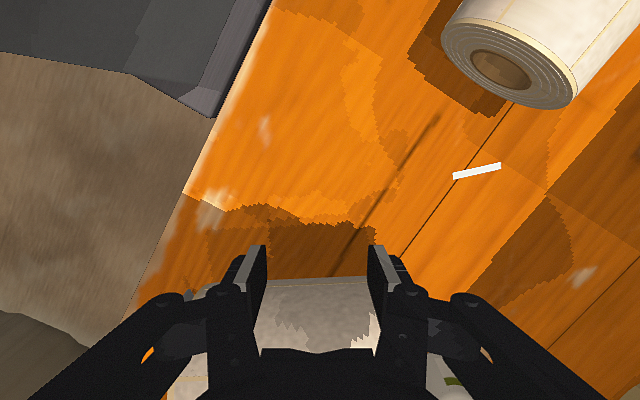

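View pics/d_side.png

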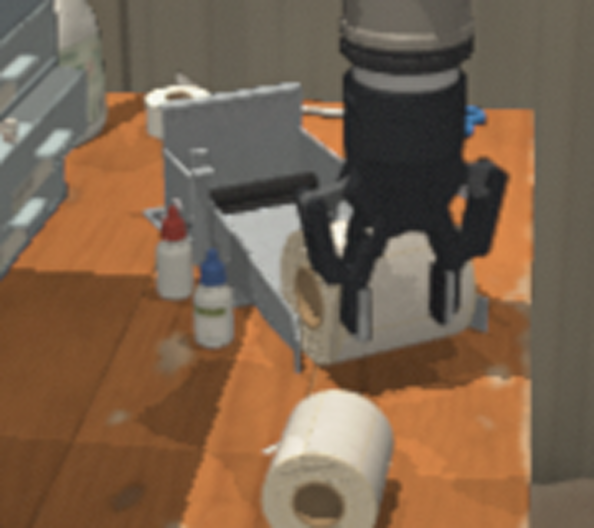

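{"api": "drive_tool", "payload": {"increments": "0.0013 -0.0022 0 0; 0.0013 -0.0022 0 0; 0.0013 -0.0022 0 0; 0.0013 -0.0022 0 0; 0.0013 -0.0022 0.0004 0; 0.0013 -0.0022 0.0004 0; 0.0013 -0.0022 0.0004 0; 0.0013 -0.0022 0.0004 0; 0.0013 -0.0022 0.0004 0; 0.0013 -0.0022 0.0004 0; 0.0013 -0.0022 0.0004 0; 0.0013 -0.0022 0.0004 0"}}

```text
t: 7.3
eef_pos: [0.4564, -0.0955, 0.0635]
tool_rot: [-0.0, 0.497, 0.868, 0.0]
contact_force: [-0.7, 1.4, 1.0]
gripper_width: 0.6
```

Run:
```python
from h import *
st(); pic("e",("scene","side","wrist"))
```

```text
t 7.3 q [-0.2155  0.4568  0.3508  2.2075 -0.3088  0.5224  0.9026] pos [ 0.4564 -0.0955  0.0635] cr -0.1722821575151531 0.009429406335982708 F [-0.6798  1.3876  1.0088] rot [-0.      0.4968  0.8679  0.    ]
```

View pics/e_scene.png

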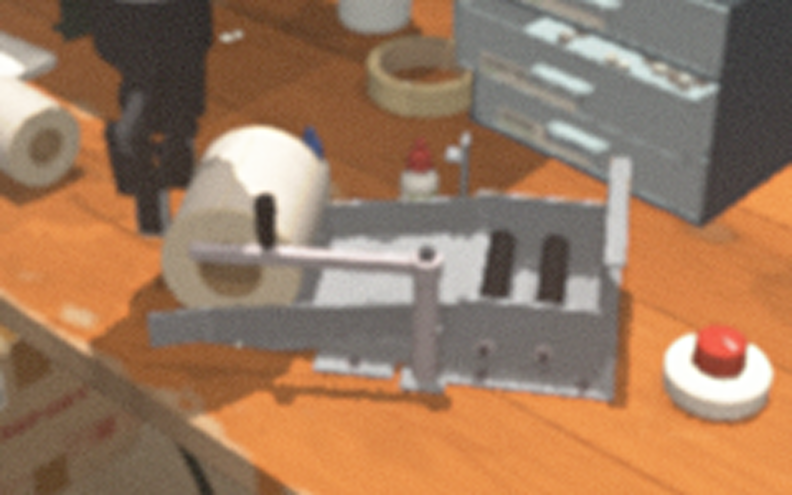

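View pics/e_side.png

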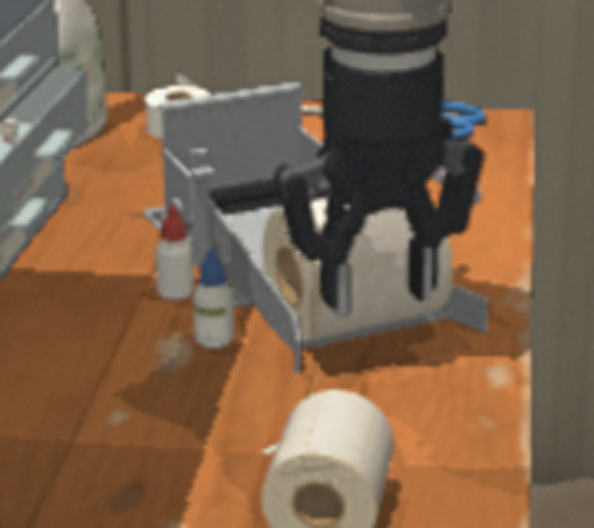

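View pics/e_wrist.png

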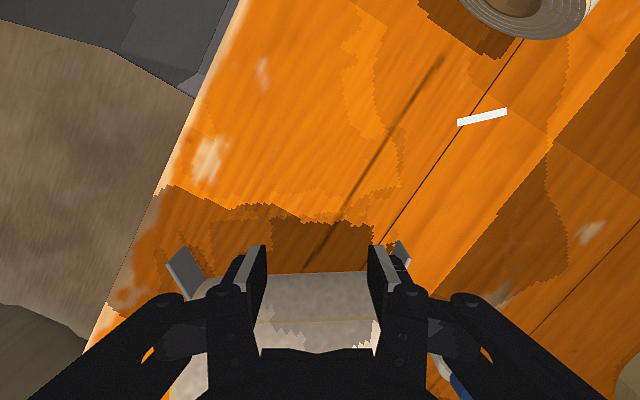

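{"api": "drive_tool", "payload": {"increments": "0.0013 -0.0022 0.0004 0; 0.0013 -0.0022 0.0004 0; 0.0013 -0.0022 0.0004 0; 0.0013 -0.0022 0.0004 0; 0.0013 -0.0022 0.0004 0; 0.0013 -0.0022 0.0004 0; 0.0013 -0.0022 0.0004 0; 0.0013 -0.0022 0.0004 0; 0.0013 -0.0022 0.0004 0; 0.0013 -0.0022 0.0004 0; 0.0013 -0.0022 0.0004 0; 0.0013 -0.0022 0.0004 0"}}

```text
t: 8.45
eef_pos: [0.4719, -0.1219, 0.0683]
tool_rot: [-0.0, 0.497, 0.868, 0.0]
contact_force: [-0.9, 1.2, 0.9]
gripper_width: 0.601
```

{"api": "drive_tool", "payload": {"increments": "0.0013 -0.0022 0.0004 0; 0.0013 -0.0022 0.0004 0; 0.0013 -0.0022 0.0004 0; 0.0013 -0.0022 0.0004 0; 0.0013 -0.0022 0.0004 0; 0.0013 -0.0022 0.0004 0; 0.0013 -0.0022 0.0004 0; 0.0013 -0.0022 0.0004 0; 0.0013 -0.0022 0.0004 0; 0.0013 -0.0022 0.0004 0; 0.0013 -0.0022 0.0004 0; 0.0013 -0.0022 0.0004 0"}}

```text
t: 9.45
eef_pos: [0.4876, -0.1483, 0.0732]
tool_rot: [0.0, 0.497, 0.868, 0.0]
contact_force: [-0.6, 1.7, 1.8]
gripper_width: 0.598
```

Run:
```python
from h import *
st(); pic("f",("scene","side","wrist"))
```

```text
t 9.45 q [-0.1141  0.4908  0.3587  2.106  -0.3008  0.5927  0.988 ] pos [ 0.4876 -0.1483  0.0732] cr -0.11088809878339012 0.009775652992033871 F [-0.5897  1.7015  1.8165] rot [0.     0.4968 0.8679 0.    ]
```

View pics/f_scene.png

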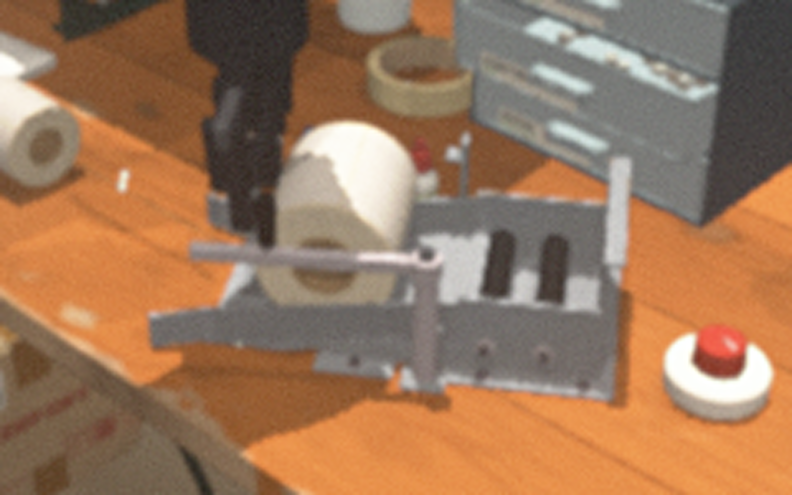

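View pics/f_side.png

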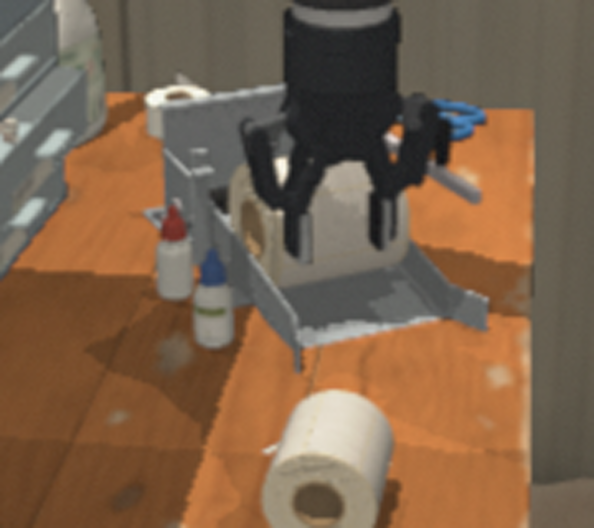

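View pics/f_wrist.png

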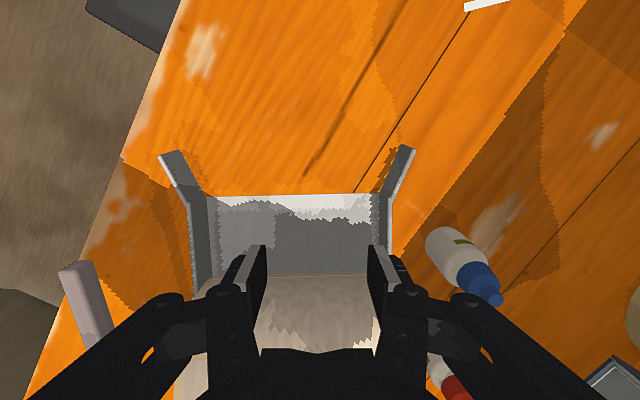

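{"api": "drive_tool", "payload": {"increments": "0.0013 -0.0022 0.0004 0; 0.0013 -0.0022 0.0004 0; 0.0013 -0.0022 0.0004 0; 0.0013 -0.0022 0.0004 0; 0.0013 -0.0022 0.0004 0; 0.0013 -0.0022 0.0004 0; 0.0013 -0.0022 0.0004 0; 0.0013 -0.0022 0.0004 0; 0.0013 -0.0022 0.0004 0; 0.0013 -0.0022 0.0004 0; 0.0013 -0.0022 0.0004 0; 0.0013 -0.0022 0.0004 0"}}

```text
t: 10.6
eef_pos: [0.5032, -0.1747, 0.0779]
tool_rot: [-0.0, 0.497, 0.868, 0.0]
contact_force: [-0.4, 2.1, 1.4]
gripper_width: 0.602
```

{"api": "drive_tool", "payload": {"increments": "0.0013 -0.0022 0.0004 0; 0.0013 -0.0022 0.0004 0; 0.0013 -0.0022 0.0004 0; 0.0013 -0.0022 0.0004 0; 0.0013 -0.0022 0.0004 0; 0.0013 -0.0022 0.0004 0; 0.0013 -0.0022 0.0004 0; 0.0013 -0.0022 0.0004 0; 0.0013 -0.0022 0.0004 0; 0.0013 -0.0022 0.0004 0; 0.0013 -0.0022 0.0004 0; 0.0013 -0.0022 0.0004 0"}}

```text
t: 11.6
eef_pos: [0.5188, -0.2011, 0.0827]
tool_rot: [-0.0, 0.497, 0.868, 0.0]
contact_force: [-1.1, 1.9, 0.4]
gripper_width: 0.602
```

Run:
```python
from h import *
st(); pic("g",("scene","side","wrist"))
```

```text
t 11.6 q [-0.0244  0.5331  0.3644  1.9936 -0.2977  0.6658  1.0607] pos [ 0.5188 -0.2011  0.0827] cr -0.04956082185862764 0.01013215122678195 F [-1.0596  1.853   0.3842] rot [-0.      0.4968  0.8679  0.    ]
```

View pics/g_scene.png

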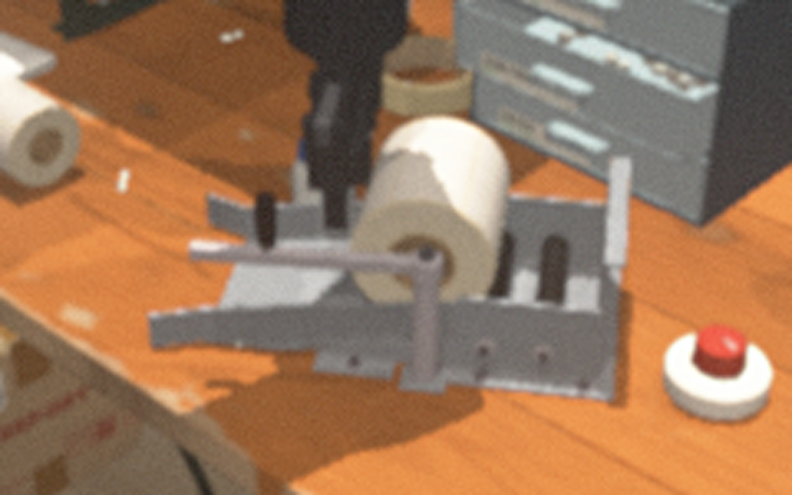

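View pics/g_wrist.png

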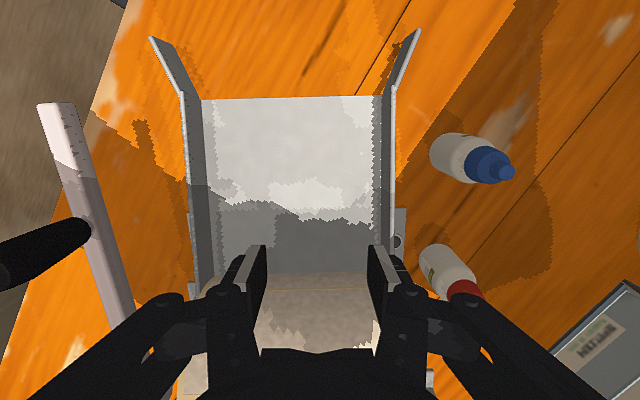

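{"api": "drive_tool", "payload": {"increments": "0.0013 -0.0022 0.0004 0; 0.0013 -0.0022 0.0004 0; 0.0013 -0.0022 0.0004 0; 0.0013 -0.0022 0.0004 0; 0.0013 -0.0022 0.0004 0; 0.0013 -0.0022 0.0004 0; 0.0013 -0.0022 0.0004 0; 0.0013 -0.0022 0.0004 0; 0.001 -0.0017 0.0003 0; 0.001 -0.0017 0.0003 0; 0.001 -0.0017 0.0003 0; 0.001 -0.0017 0.0003 0"}}

```text
t: 12.75
eef_pos: [0.5331, -0.2252, 0.0871]
tool_rot: [-0.0, 0.497, 0.868, 0.0]
contact_force: [-0.3, 1.7, 0.7]
gripper_width: 0.601
```

{"api": "drive_tool", "payload": {"increments": "0.0008 -0.0013 0.0002 0; 0.0008 -0.0013 0.0002 0; 0.0008 -0.0013 0.0002 0; 0.0008 -0.0013 0.0002 0; 0.0008 -0.0013 0.0002 0; 0.0008 -0.0013 0.0002 0"}}

```text
t: 13.25
eef_pos: [0.5379, -0.2335, 0.0884]
tool_rot: [0.0, 0.497, 0.868, -0.0]
contact_force: [-1.3, 0.7, 0.3]
gripper_width: 0.6
```

Run:
```python
from h import *
st(); pic("i",("scene","side","wrist"))
```

```text
t 13.25 q [ 0.0256  0.5631  0.3672  1.9198 -0.2976  0.7113  1.0991] pos [ 0.5379 -0.2335  0.0884] cr -0.011946464933509864 0.01036340776570748 F [-1.3464  0.6864  0.3344] rot [ 0.0001  0.4969  0.8678 -0.0001]
```

View pics/i_scene.png

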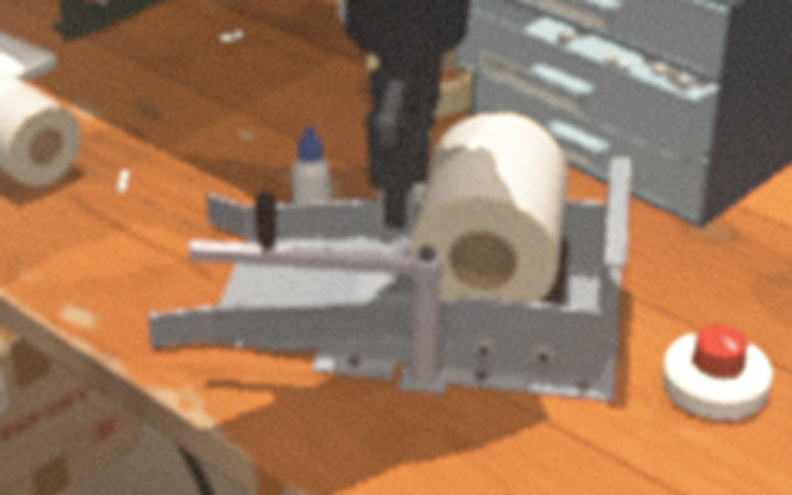

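View pics/i_wrist.png

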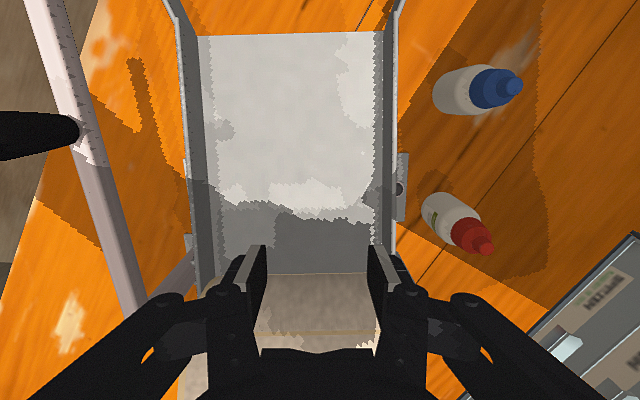

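{"api": "drive_tool", "payload": {"increments": "0.0008 -0.0013 0 0; 0.0008 -0.0013 0 0; 0.0008 -0.0013 0 0; 0.0008 -0.0013 0 0; 0 0 0 0"}}

```text
t: 13.82
eef_pos: [0.5413, -0.2389, 0.0884]
tool_rot: [0.0, 0.497, 0.868, -0.0]
contact_force: [-0.4, 0.0, 0.2]
gripper_width: 0.601
```

Run:
```python
from h import *
st(); pic("j",("scene","side","wrist"))
```

```text
t 13.8167 q [ 0.0341  0.5698  0.367   1.9073 -0.2985  0.717   1.1054] pos [ 0.5413 -0.2389  0.0884] cr -0.005569673898888573 0.010552154186443398 F [-0.3626  0.0045  0.1575] rot [ 0.0003  0.497   0.8678 -0.0001]
```

View pics/j_scene.png

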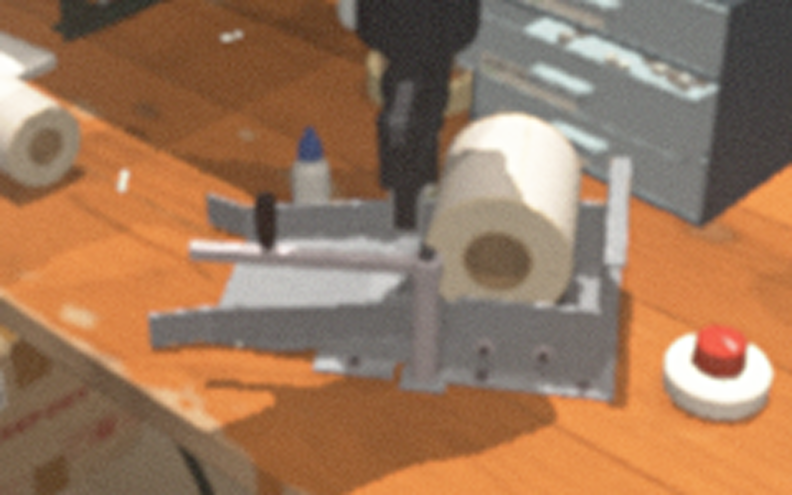

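View pics/j_wrist.png

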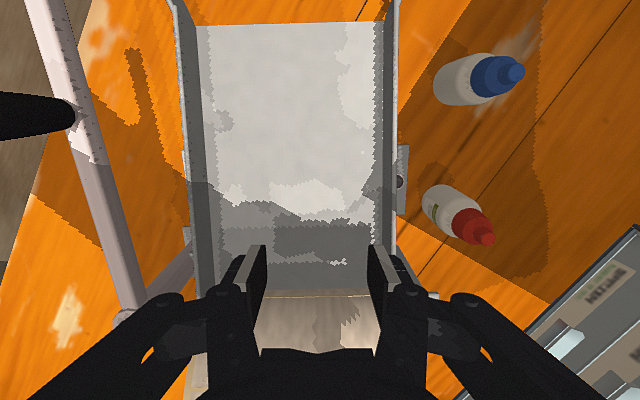

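Run:
```python
from h import *
roll(497,258,0,0,z=.0714)
S=bot.calibration("scene")
for x,z in((68,71.4),(60,72),(50,74)):
  for y in(-50,-53):
    print(x,y,(proj(S,np.r_[O+X*x/1e3+Y*y/1e3,z/1e3])-[200,150])*3.3)
pic("k",("scene","wrist"));st()
```

```text
R [ 0.0549 -0.0377] L [0.5169 0.0908] mid [0.2859 0.0265] len 0.47956817826920517 yaw deg -74.44988701429914
68 -50 [516.1326 272.1662]
68 -53 [515.5607 275.0733]
60 -50 [502.9284 269.8381]
60 -53 [502.3205 272.7356]
50 -50 [486.5456 265.2502]
50 -53 [485.8926 268.133 ]
t 14.0667 q [ 0.0336  0.5695  0.3666  1.9081 -0.2985  0.7172  1.1053] pos [ 0.541  -0.2382  0.0883] cr -0.006264423489241448 0.010630105190045692 F [ 0.3977 -0.2377 -0.9229] rot [-0.      0.4968  0.8679  0.    ]
```

View pics/k_scene.png

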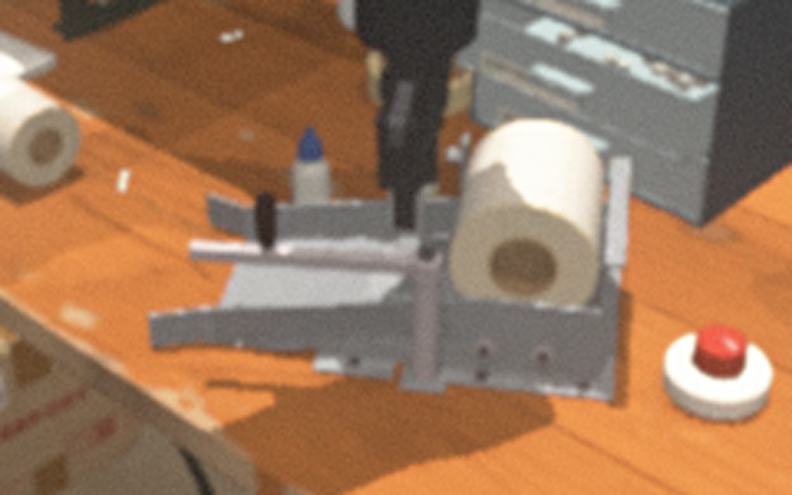

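View pics/j_side.png

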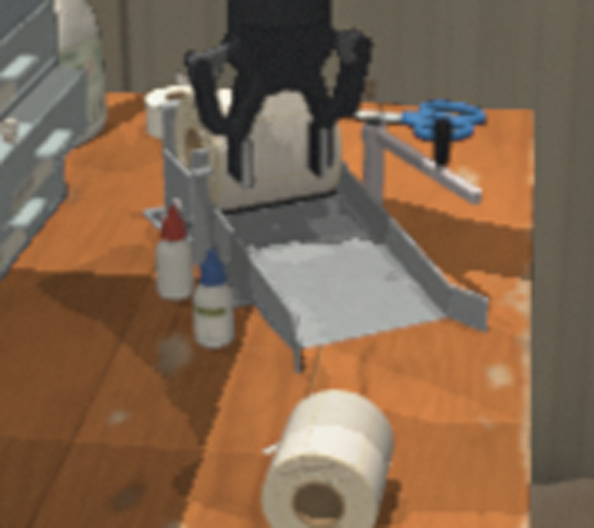

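{"api": "drive_tool", "payload": {"increments": "-0.002 0.0035 0 0; -0.002 0.0035 0 0; -0.004 0.007 0 0; -0.005 0.009 0.005 0; 0 0 0.02 0; 0 0 0.02 0; 0 0 0.02 0; 0 0 0.02 0; 0 0 0.02 0; 0 0 0 0", "grip": 0}}

```text
t: 14.9
eef_pos: [0.5296, -0.2152, 0.1974]
tool_rot: [0.003, 0.497, 0.868, 0.001]
contact_force: [1.0, -1.4, 0.0]
gripper_width: -0.002
```

Run:
```python
from h import *
st(); pic("l",("scene","side","wrist"))
```

```text
t 14.9 q [-0.0675  0.3883  0.4395  1.8907 -0.2086  0.9008  1.004 ] pos [ 0.5296 -0.2152  0.1974] cr -0.0318676243800545 0.012374181455658311 F [ 0.9811 -1.3693  0.0104] rot [0.0029 0.4966 0.8679 0.0012]
```

View pics/l_scene.png

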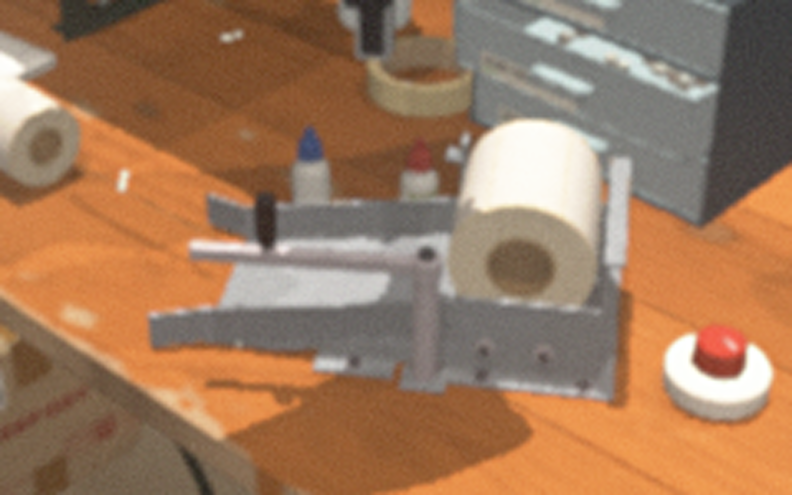

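View pics/l_wrist.png

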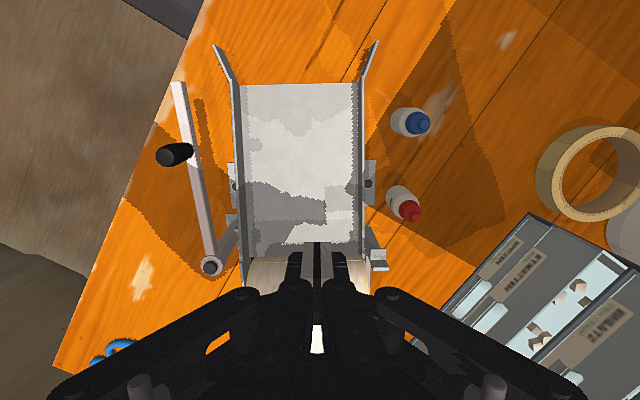

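Run:
```python
from h import *
W=bot.calibration("wrist")
def c(u,v,z):
    p=onz(W,u,v,z)[:2];d=p-O;print((u,v),z,p,"cr",d@X,d@Y)
c(165,156,.128);c(189,151,.091);c(211,265,.092);c(178,84,.09)
# knob predicted
for th in(0,):
    ph=th-.2;k=np.array([14.5,-72])+95*np.array([-np.cos(ph),np.sin(ph)]);print(k,O+X*k[0]/1e3+Y*k[1]/1e3)
c(240,88,0.0);c(356,84,0.0)
```

```text
(165, 156) 0.128 [ 0.4244 -0.2217] cr -0.07934761507836895 -0.08179897842584195
(189, 151) 0.091 [ 0.425  -0.2237] cr -0.07730914948600359 -0.08227688698511328
(211, 265) 0.092 [ 0.4776 -0.2992] cr 0.014456697416845425 -0.0749272889210992
(178, 84) 0.09 [ 0.3999 -0.1857] cr -0.12281676042229811 -0.08481642281823773
[-78.6063 -90.8736] [ 0.4169 -0.2269]
(240, 88) 0.0 [ 0.4167 -0.1728] cr -0.1254441072674439 -0.06381919380064084
(356, 84) 0.0 [ 0.5111 -0.113 ] cr -0.12951975561905169 0.04784925189083255
```

{"api": "drive_tool", "payload": {"increments": "-0.0112 -0.0023 0 0.12; -0.0112 -0.0023 0 0.12; -0.0112 -0.0023 0 0.12; -0.0112 -0.0023 0 0.12; -0.0112 -0.0023 0 0.12; -0.0112 -0.0023 0 0.12; -0.0112 -0.0023 0 0.12; -0.0112 -0.0023 0 0.12; -0.0112 -0.0023 0 0.12; -0.0112 -0.0023 0 0.12; -0.0112 -0.0023 0 0.12; -0.0112 -0.0023 0 0.12"}}

```text
t: 16.05
eef_pos: [0.3922, -0.2422, 0.1921]
tool_rot: [-0.001, -0.202, 0.979, 0.001]
contact_force: [0.8, 0.2, -0.9]
gripper_width: 0.001
```

{"api": "drive_tool", "payload": {"increments": "0 0 0 0.12; 0 0 0 0.12; 0 0 0 0; 0 0 0 0; 0 0 0 0"}}

```text
t: 16.47
eef_pos: [0.3933, -0.2426, 0.1927]
tool_rot: [-0.0, -0.313, 0.95, 0.0]
contact_force: [1.0, 0.7, -0.4]
gripper_width: 0.002
```

Run:
```python
from h import *
st(); pic("m",("scene","wrist"))
```

```text
t 16.4667 q [ 0.2794  0.2029  0.1564  2.1176 -0.0427  0.8252  2.6694] pos [ 0.3933 -0.2426  0.1927] cr -0.07696967036618882 -0.1191806525658497 F [ 1.0082  0.663  -0.419 ] rot [-0.0005 -0.3131  0.9497  0.0004]
```

View pics/m_wrist.png

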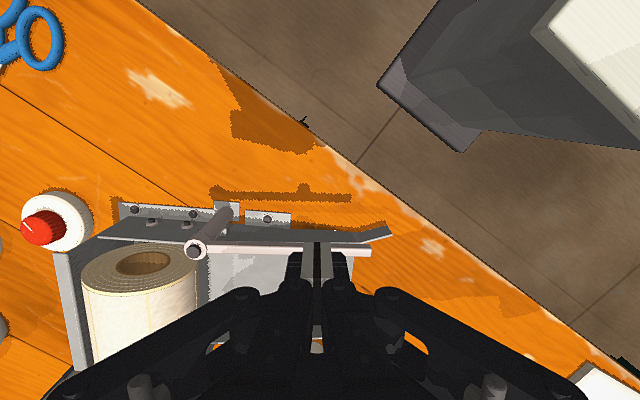

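View pics/m_scene.png

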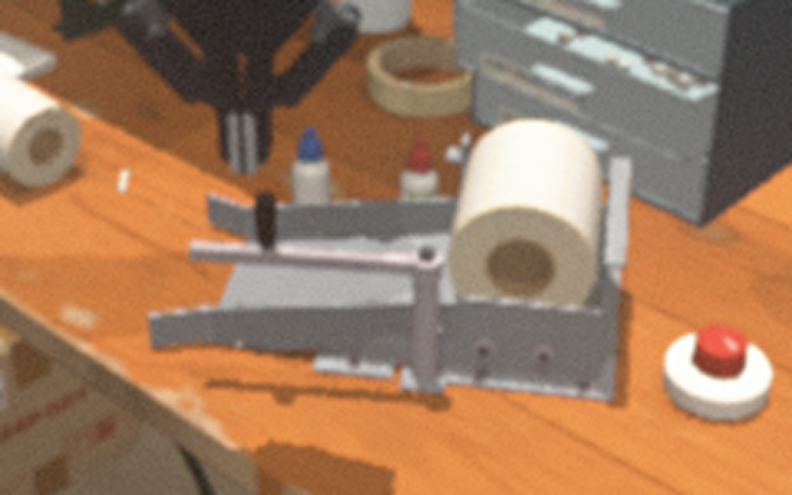

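Run:
```python
from h import *
W=bot.calibration("wrist")
def c(u,v,z):
    p=onz(W,u,v,z)[:2];d=p-O;print((u,v),z,p,"cr",d@X,d@Y)
c(196,248,.092);c(370,252,.09);c(380,232,.026);
print(proj(W,[.4245,-.2225,.128]),proj(W,[.417,-.227,.128]),proj(W,[.4245,-.2225,.092]))
```

```text
(196, 248) 0.092 [ 0.476  -0.3011] cr 0.015249524115074685 -0.07719545245584238
(370, 252) 0.09 [ 0.3969 -0.1869] cr -0.1232456173993308 -0.08798175243995054
(380, 232) 0.026 [ 0.392  -0.1639] cr -0.14563268282011896 -0.08068747912547845
[313.7274 278.3722] [314.9576 267.0709] [314.087  254.1785]
```

{"api": "drive_tool", "payload": {"increments": "0 0 -0.02 0; 0 0 -0.02 0; 0 0 -0.02 0; 0 0 -0.013 0; 0 0 0 0"}}

```text
t: 16.98
eef_pos: [0.3921, -0.2419, 0.118]
tool_rot: [-0.002, -0.314, 0.949, 0.002]
contact_force: [-0.5, -0.7, -0.1]
gripper_width: -0.0
```

{"api": "drive_tool", "payload": {"increments": "0.0032 0.0024 0 0; 0.0032 0.0024 0 0; 0.0032 0.0024 0 0; 0.0024 0.0018 0 0; 0 0 0 0"}}

```text
t: 17.4
eef_pos: [0.407, -0.2334, 0.1211]
tool_rot: [0.001, -0.315, 0.949, -0.0]
contact_force: [-0.1, -0.1, -0.0]
gripper_width: -0.001
```

Run:
```python
from h import *
st(); pic("n",("scene","side","wrist"))
P=np.array([.479,-.300]);e=bot.get_obs()["eef_pos"][:2]
print(e-P,np.hypot(*(e-P)))
r=e-P;da=-.05;prev=e
for k in range(1,34):
    a=da*k;R=np.array([[np.cos(a),-np.sin(a)],[np.sin(a),np.cos(a)]]);p=P+R@r;print(k,(p-prev).round(4),p.round(3));prev=p
```

```text
t 17.4 q [ 0.2721  0.3303  0.1367  2.1611 -0.0735  0.6526  2.6721] pos [ 0.407  -0.2334  0.1211] cr -0.07798549909470709 -0.10273675019663313 F [-0.1109 -0.1451 -0.0116] rot [ 0.0008 -0.3152  0.949  -0.0005]
[-0.0733  0.0661] 0.09865722005888215
1 [0.0034 0.0036] [ 0.409 -0.23 ]
2 [0.0036 0.0034] [ 0.413 -0.227]
3 [0.0037 0.0032] [ 0.416 -0.224]
4 [0.0039 0.003 ] [ 0.42  -0.221]
5 [0.004  0.0028] [ 0.424 -0.218]
6 [0.0042 0.0026] [ 0.429 -0.215]
7 [0.0043 0.0024] [ 0.433 -0.213]
8 [0.0044 0.0022] [ 0.437 -0.211]
9 [0.0045 0.002 ] [ 0.442 -0.209]
10 [0.0046 0.0017] [ 0.446 -0.207]
11 [0.0047 0.0015] [ 0.451 -0.205]
12 [0.0048 0.0013] [ 0.456 -0.204]
13 [0.0048 0.001 ] [ 0.461 -0.203]
14 [0.0049 0.0008] [ 0.466 -0.202]
15 [0.0049 0.0006] [ 0.47  -0.202]
16 [0.0049 0.0003] [ 0.475 -0.201]
17 [0.0049 0.0001] [ 0.48  -0.201]
18 [ 0.0049 -0.0002] [ 0.485 -0.202]
19 [ 0.0049 -0.0004] [ 0.49  -0.202]
20 [ 0.0049 -0.0007] [ 0.495 -0.203]
21 [ 0.0048 -0.0009] [ 0.5   -0.204]
22 [ 0.0048 -0.0012] [ 0.505 -0.205]
23 [ 0.0047 -0.0014] [ 0.509 -0.206]
24 [ 0.0047 -0.0016] [ 0.514 -0.208]
25 [ 0.0046 -0.0019] [ 0.519 -0.21 ]
26 [ 0.0045 -0.0021] [ 0.523 -0.212]
27 [ 0.0044 -0.0023] [ 0.527 -0.214]
28 [ 0.0042 -0.0025] [ 0.532 -0.217]
29 [ 0.0041 -0.0027] [ 0.536 -0.219]
30 [ 0.004  -0.0029] [ 0.54  -0.222]
31 [ 0.0038 -0.0031] [ 0.544 -0.225]
32 [ 0.0036 -0.0033] [ 0.547 -0.229]
33 [ 0.0035 -0.0035] [ 0.551 -0.232]
```

View pics/n_scene.png

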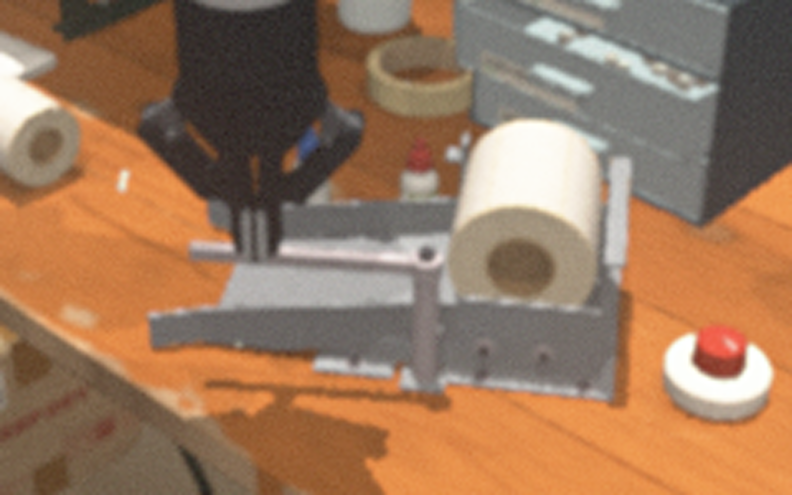

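View pics/n_side.png

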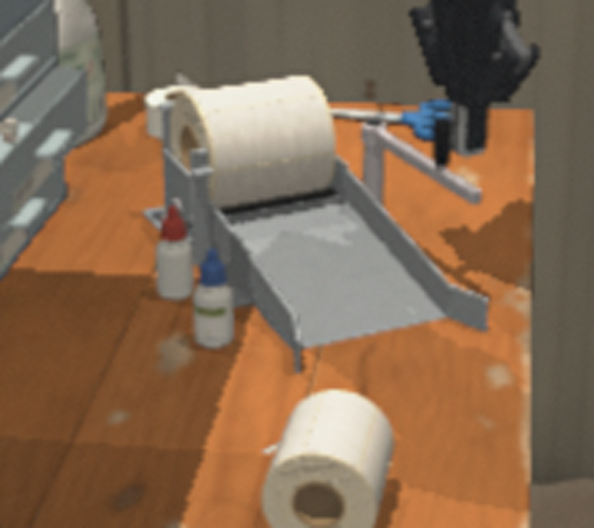

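View pics/n_wrist.png

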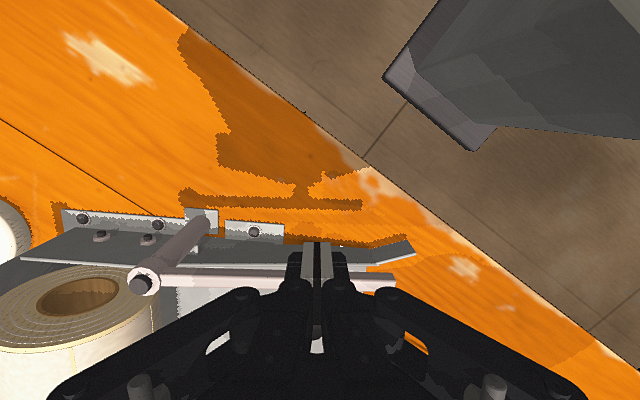

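{"api": "drive_tool", "payload": {"increments": "0.0034 0.0036 0 -0.05; 0.0036 0.0034 0 -0.05; 0.0037 0.0032 0 -0.05; 0.0039 0.003 0 -0.05; 0.004 0.0028 0 -0.05; 0.0042 0.0026 0 -0.05; 0.0043 0.0024 0 -0.05; 0.0044 0.0022 0 -0.05"}}

```text
t: 18.22
eef_pos: [0.4369, -0.2108, 0.1204]
tool_rot: [-0.0, -0.118, 0.993, 0.0]
contact_force: [-0.6, -0.8, 0.2]
gripper_width: 0.001
```

Run:
```python
from h import *
st(); pic("o",("scene","side","wrist"))
```

```text
t 18.2167 q [ 0.1344  0.3581  0.2238  2.1296 -0.1259  0.6664  2.2515] pos [ 0.4369 -0.2108  0.1204] cr -0.08244523228999813 -0.06552337038273288 F [-0.615  -0.7934  0.1852] rot [-0.0002 -0.1183  0.993   0.    ]
```

View pics/o_side.png

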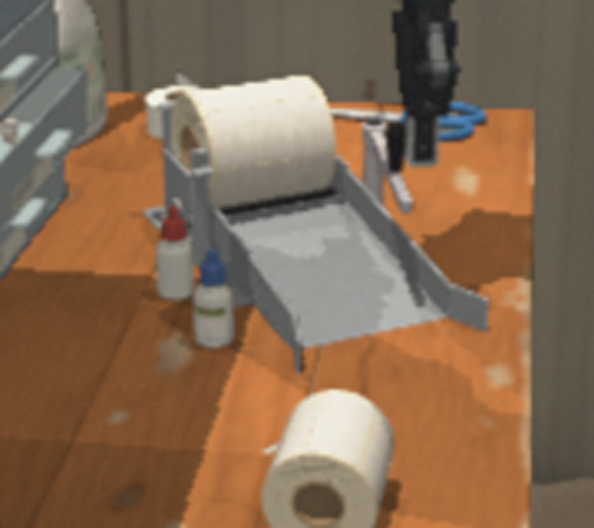

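View pics/o_wrist.png

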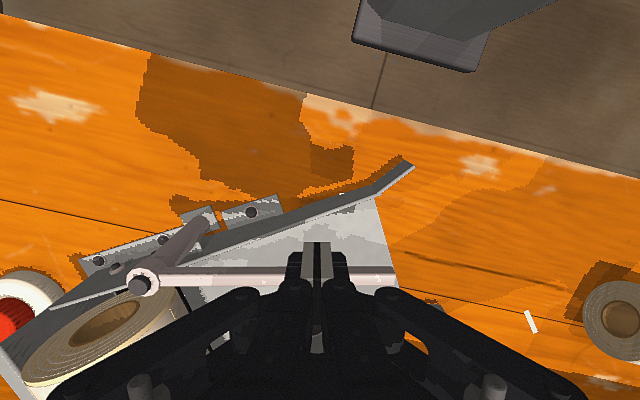

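View pics/o_scene.png

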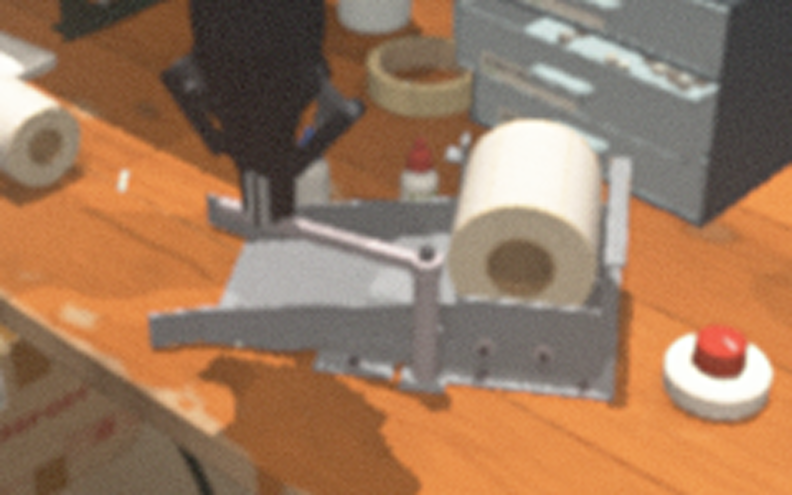

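{"api": "drive_tool", "payload": {"increments": "0.0045 0.002 0 -0.05; 0.0046 0.0017 0 -0.05; 0.0047 0.0015 0 -0.05; 0.0048 0.0013 0 -0.05; 0.0048 0.001 0 -0.05; 0.0049 0.0008 0 -0.05; 0.0049 0.0006 0 -0.05; 0.0049 0.0003 0 -0.05; 0.0049 0.0001 0 -0.05; 0.0049 -0.0002 0 -0.05; 0.0049 -0.0004 0 -0.05; 0.0049 -0.0007 0 -0.05"}}

```text
t: 19.37
eef_pos: [0.4943, -0.2028, 0.1202]
tool_rot: [-0.0, 0.18, 0.984, 0.0]
contact_force: [-1.2, 1.2, 0.3]
gripper_width: -0.001
```

Run:
```python
from h import *
st(); pic("p",("scene","side","wrist"))
```

```text
t 19.3667 q [-0.0164  0.4401  0.3633  2.0253 -0.2331  0.7161  1.702 ] pos [ 0.4943 -0.2028  0.1202] cr -0.060417518036158184 -0.01185251074952506 F [-1.2319  1.1841  0.3127] rot [-0.0004  0.1796  0.9837  0.0002]
```

View pics/p_wrist.png

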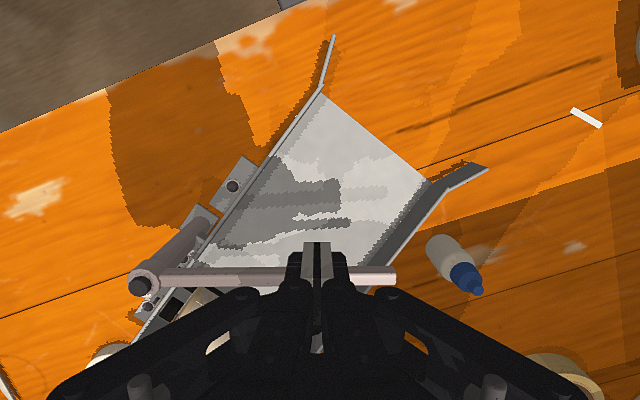

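View pics/p_scene.png

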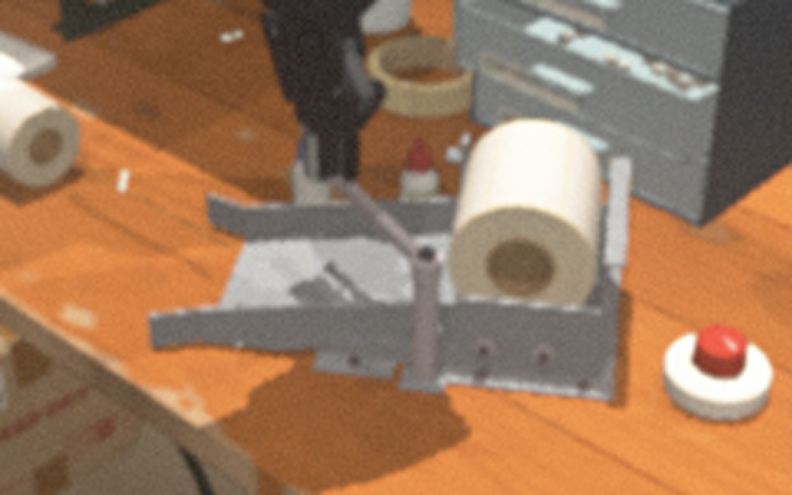

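{"api": "drive_tool", "payload": {"increments": "0.0048 -0.0009 0 -0.05; 0.0048 -0.0012 0 -0.05; 0.0047 -0.0014 0 -0.05; 0.0047 -0.0016 0 -0.05; 0.0046 -0.0019 0 -0.05; 0.0045 -0.0021 0 -0.05; 0.0044 -0.0023 0 -0.05; 0.0042 -0.0025 0 -0.05; 0.0041 -0.0027 0 -0.05; 0.004 -0.0029 0 -0.05"}}

```text
t: 20.35
eef_pos: [0.539, -0.2223, 0.1202]
tool_rot: [-0.001, 0.417, 0.909, 0.0]
contact_force: [-0.2, 0.4, -0.1]
gripper_width: -0.002
```

Run:
```python
from h import *
st(); pic("r",("scene","side","wrist"))
```

```text
t 20.35 q [-0.0823  0.5295  0.4857  1.9168 -0.3431  0.7782  1.3051] pos [ 0.539  -0.2223  0.1202] cr -0.021095259388005758 0.016888484569233853 F [-0.1831  0.436  -0.0642] rot [-0.0005  0.417   0.9089  0.0001]
```

View pics/r_wrist.png

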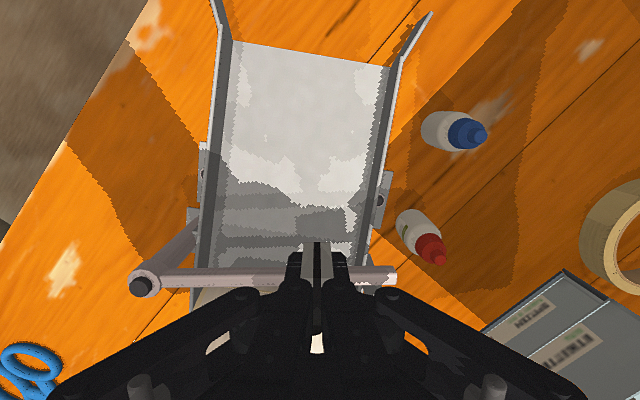

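View pics/r_side.png

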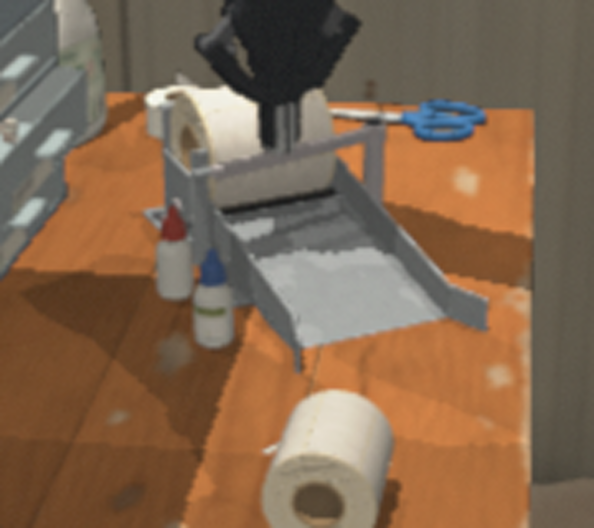

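{"api": "drive_tool", "payload": {"increments": "0.0019 -0.0015 0 -0.025; 0.0019 -0.0016 0 -0.025; 0.0018 -0.0016 0 -0.025; 0.0018 -0.0017 0 -0.025; 0.0017 -0.0017 0 -0.025; 0.0015 -0.0017 0 -0.025; 0 0 0 0"}}

```text
t: 21.08
eef_pos: [0.5507, -0.2324, 0.1203]
tool_rot: [0.0, 0.485, 0.875, -0.0]
contact_force: [0.0, 0.2, -0.1]
gripper_width: 0.002
```

Run:
```python
from h import *
st(); pic("s",("scene","side","wrist"))
```

```text
t 21.0833 q [-0.0937  0.558   0.5236  1.8841 -0.3782  0.798   1.1913] pos [ 0.5507 -0.2324  0.1203] cr -0.006451826806602382 0.021927842227823915 F [ 0.0326  0.1601 -0.0869] rot [ 0.0003  0.4845  0.8748 -0.0001]
```

View pics/s_wrist.png

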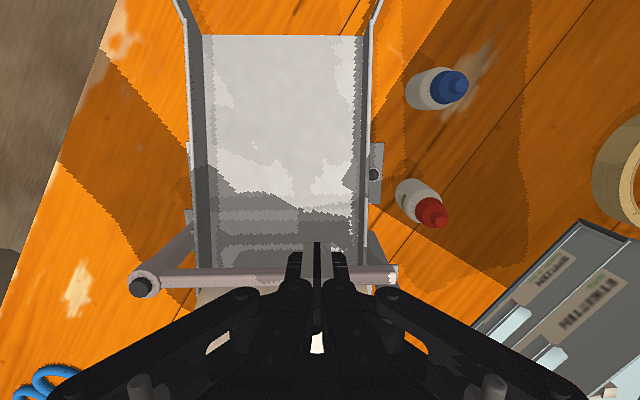

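View pics/s_side.png

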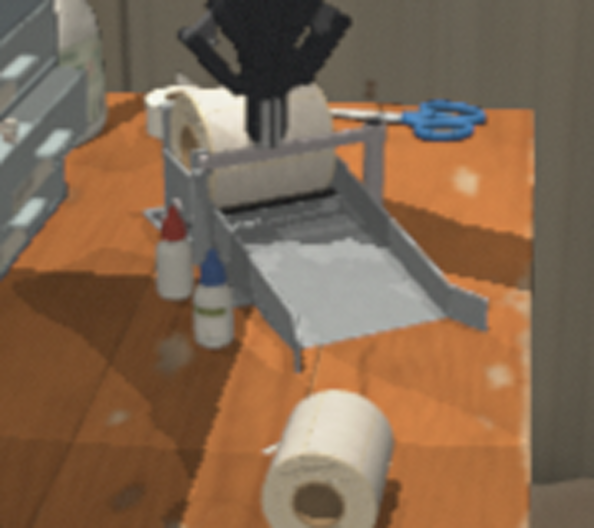

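{"api": "drive_tool", "payload": {"increments": "0.0006 -0.0008 0 -0.01; 0.0006 -0.0008 0 -0.01; 0.0006 -0.0008 0 -0.01; 0 0 0 0"}}

```text
t: 21.57
eef_pos: [0.5523, -0.2343, 0.1203]
tool_rot: [0.0, 0.497, 0.868, 0.0]
contact_force: [-1.5, -0.3, 0.2]
gripper_width: 0.001
```

{"api": "drive_tool", "payload": {"increments": "0.0005 -0.0008 0 0; 0.0005 -0.0008 0 0; 0 0 0 0"}}

```text
t: 21.82
eef_pos: [0.5523, -0.2345, 0.1202]
tool_rot: [-0.002, 0.496, 0.868, 0.001]
contact_force: [-4.3, 5.0, 4.3]
gripper_width: -0.005
```

{"api": "drive_tool", "payload": {"increments": "0.0005 -0.0008 0 0; 0 0 0 0"}}

```text
t: 21.98
eef_pos: [0.5524, -0.2346, 0.1201]
tool_rot: [-0.002, 0.496, 0.868, 0.001]
contact_force: [-5.2, 8.3, 6.0]
gripper_width: -0.002
```

Run:
```python
from h import *
st(); pic("t",("scene","side","wrist"))
```

```text
t 21.9833 q [-0.0909  0.5652  0.5282  1.8747 -0.3863  0.8087  1.174 ] pos [ 0.5524 -0.2346  0.1201] cr -0.0036808918041760018 0.022264598456487945 F [-5.231   8.3253  6.0335] rot [-0.0025  0.4964  0.8681  0.001 ]
```

View pics/t_wrist.png

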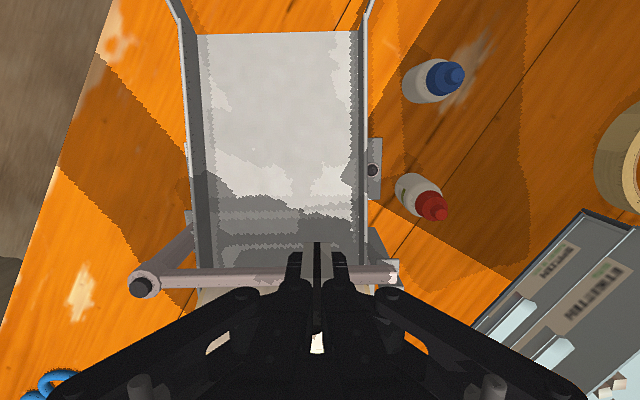

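View pics/t_scene.png

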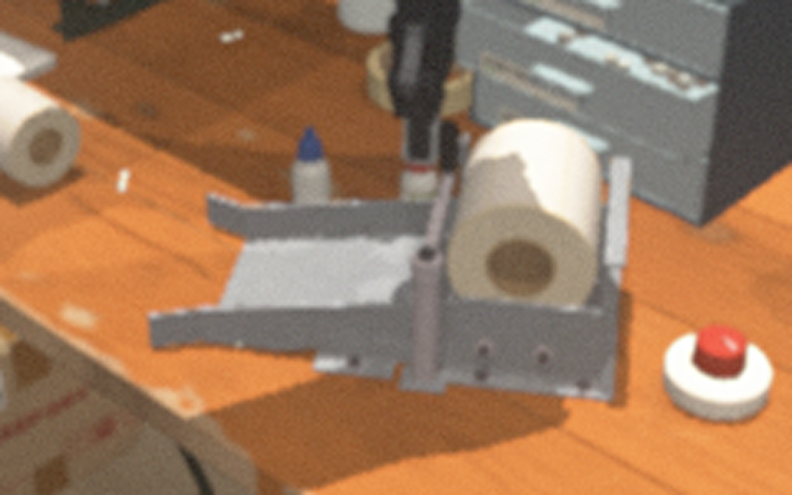

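{"api": "drive_tool", "payload": {"increments": "-0.002 0.0034 0 0; -0.004 0.007 0 0; -0.008 0.014 0 0; -0.008 0.014 0 0; 0 0 0.03 0; 0 0 0.03 0; 0 0 0.03 0; 0 0 0.03 0; -0.008 0.014 0 0; 0 0 0 0; 0 0 0 0; 0 0 0 0"}}

```text
t: 23.13
eef_pos: [0.5231, -0.1843, 0.2394]
tool_rot: [-0.001, 0.497, 0.868, -0.0]
contact_force: [0.8, -0.1, 0.9]
gripper_width: -0.004
```

Run:
```python
from h import *
st(); pic("u",("scene","side","wrist"))
```

```text
t 23.1333 q [-0.279   0.3356  0.6334  1.8931 -0.2352  0.9885  0.9898] pos [ 0.5231 -0.1843  0.2394] cr -0.061901617850064886 0.022327181315833822 F [ 0.764  -0.1053  0.9338] rot [-0.0005  0.4966  0.868  -0.0003]
```

View pics/u_wrist.png

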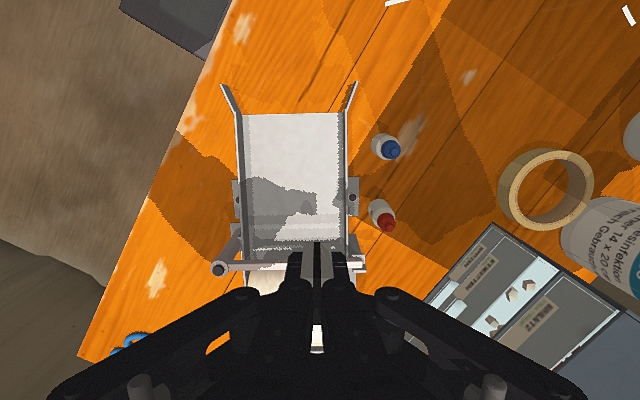

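View pics/u_scene.png

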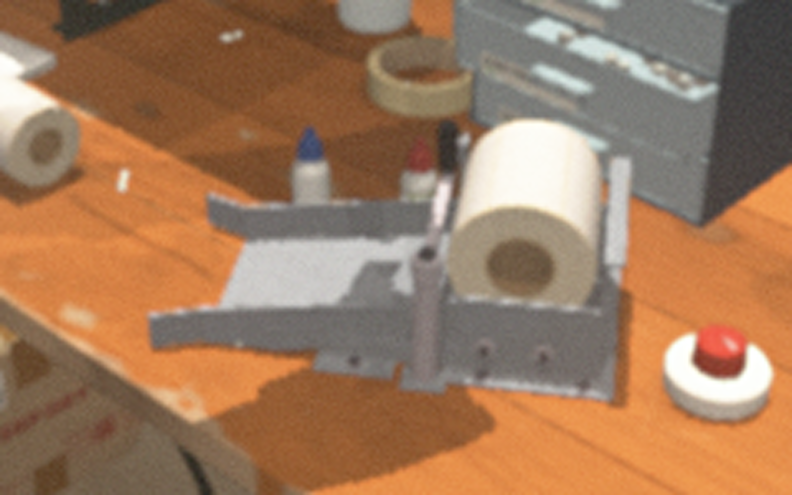

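View pics/u_side.png

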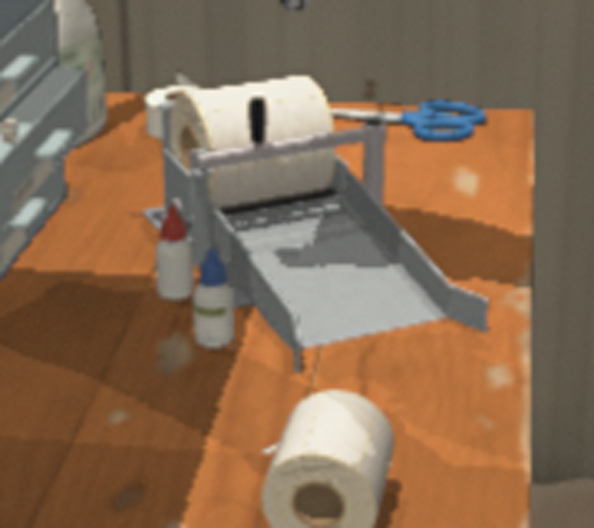

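The roll is seated, with its bore at (520,265) in the enlarged scene crop, unchanged since it dropped in. The keeper lies across behind the roll on its stop post. The bottles and timer are where they started and the hand is clear, so I am handing in.

```bash
python3 -c "
from station import bot
print(bot.hand_in())"
```

```text
the job is handed in; nothing more can be done
None
```

I rolled the big roll up the ramp with two fingers held square behind it. It went at about 30 mm/s, slower over the front idler, and dropped between the idlers. I then backed off and pushed the keeper by its knob, with the fingers shut, round to its stop. I handed in at about 23 s, with no verdict reported.

**Last checks:**
- **Roll:** it stayed put between the idlers in every picture after the drop. I pushed with only about 1–3 N and never lifted or tipped it.
- **Keeper:** the tool stopped moving as the force rose to about 11 N, near the expected closed angle. The pictures show the arm lying across behind the roll, against its stop.
- **Bystanders:** the bottles and timer look unmoved. The gripper was clear of everything at the end.

**Checks that disagreed:**
- **Keeper start:** the keeper seemed to start about 0.09 rad outward rather than the stated 0.20 rad. This made no difference to the result.
- **Roll position:** the seated roll's bore appeared about 2–3 camera pixels from where I predicted it. I put that down to not judging the bore's centre exactly.
- **Cradle direction:** the cradle's direction differed by about 2° between camera views.

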